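# Lift the top preheated plate out of the brazing hearth onto the cooling stand

## Task

Two aluminium plates lie stacked in the fire-brick hearth, hot from the torch and easily marked, so keep the gripper off them and use the lifter. Slide its blade gently, without digging in or ramming, under the top plate only, lift it off and lay it squarely across the middle of the cooling stand's two bars without dropping it, leaving the lower plate where it is. Then draw the blade out, lay the lifter back in its rest as you found it, and leave everything else where it is.

Things in the scene. Friction and masses are not known exactly. Their poses are not given: they have to be found in the camera images.
- top_plate: upper of two stacked bare aluminium plates, 90 mm (x) by 160 mm (y) by 8 mm, 0.25 to 0.37 kg, hot, marked by over 20 N; origin at the centre of its underside, z up. Square edges; only its front lower edge (-x, towards the hearth's open front) is ground off, 1.5 mm high by 3 mm deep. It lies 12 to 22 mm farther back (+x) than the lower plate, whose upper face shows in front of it as a ledge
- lower_plate: lower plate, the same size and shape, lying on the hearth's brick floor; origin at the centre of its underside, so its upper face is 8 mm above its origin. It must stay
- hearth: fixed brazing hearth: 240 x 240 mm steel tray paved with fire brick, open at the front (-x); origin on the bench under its centre, x towards its back. Brick floor 36 mm above the bench. Across the back lies a brick 57 mm high, its front face at x = +57 mm: a pushed plate slides back until this brick stops it. Side and front rims are below the floor
- lifter: loose steel spatula, 0.57 kg, its grip lying in the tool rest. Origin at the middle of the grip, a level bar 110 mm long (x) and 22 mm square; x to the blade, z up. The cranked neck goes down to the blade: 60 mm wide, 2.5 mm thick, ground to 1 mm at the front edge, from x = 90 to 195 mm, underside at z = -55 mm if straight. Use has bent the blade: see lifter_root
- lifter_root (a point): rear end of the blade's underside, at x = 90, z = -55 mm of the lifter's frame, with the grip's axes. Here the blade is bent up or down by up to 5 degrees, otherwise each time, so that its front edge, 105 mm ahead, stands up to 9 mm higher or lower than straight. The bend is stiff and keeps; no reading gives it: feel for the edge
- tool_rest: fixed rest for the lifter; origin on the bench under its middle, x as the lifter's. Two upright saddles 4 mm thick at x = +46 and -46 mm, with notches 38 mm wide whose floors are 61 mm above the bench (prongs to 75 mm); the grip lies in both notches with its axis 72 mm above the bench and can be taken from above between the saddles
- stand: fixed cooling stand; origin on the bench under its centre, x along its two bars. Bars: steel box section 200 mm long, 20 mm wide, centred at y = +60 and -60 mm (100 mm clear between), tops 46 mm above the bench, tied by two flat feet 6 mm thick. The space between and under the bars' tops is open: the blade fits there while the plate rests on the bars
- flap_disc_a: grinding disc, 125 mm across and 16 mm thick, beyond the lifter; leave it
- cut_disc: thin black cutting disc, 115 mm across, lying on the other disc; leave it
- angle_grinder: angle grinder, 300 mm long, at the left; leave it
- wire_brush: wooden wire brush, 220 mm long, 20 mm high, near the robot at the left; leave it
- chipping_hammer: hammer, 240 mm long, 26 mm high, near the robot at the right; leave it
- weld_magnet: triangular welding magnet, 110 mm, 18 mm thick, beyond the lifter; leave it
- g_clamp: steel clamp, 130 mm, lying at the right; leave it
- square: fitter's square, 110 by 170 mm, lying at the right; leave it
- spray_can: upright spray can, 66 mm across and 190 mm tall, at the back; leave it

How it is judged:
By the outcome, as a careful person would: the job done as asked, in the order asked, and still so for the second after the job is handed in, with the robot touching nothing.
It also fails if it takes over 72 s, if anything falls off the work surface, if the arm or the gripper's body presses on something with over 40 N, if the wrist force passes 120 N, or if a joint passes its speed limit or range.

## Robot

A 7-joint arm with a two-finger parallel gripper is mounted at the origin on the work surface. World frame = base frame: x ahead of the robot, y to its left, z up, the work surface at z = 0. Lengths are in m, angles in rad, forces in N, time in s.
With the tool pointing down it reaches from about 0.425 to 0.875 m from the base axis. Payload 4.7 kg.
Tool frame: the origin (TCP) lies at the very end of the fingers, on their centre line; the grasp point (between the pads) lies 19 mm behind it (grip_point_offset is the distance from the TCP to the grasp point, in m); x points along the fingers, z is the direction in which the jaws open and shut, and the axes are right-handed (so a half turn about x gives the same grasp; the last joint's range is limited). The gripper opens to 87 mm and grips with 3 to 60 N. Pads are 19 mm wide; open, the fingers measure 117 mm over their backs; the gripper's body (75 mm by 190 mm) begins 51 mm behind the grasp point.
Start: joints at [1.302, 0.321, -0.07, 1.45, 0.023, 1.371, -0.057], TCP at [0.181, -0.624, 0.223] pointing down, gripper open.
Joint ranges: [-2.86, 2.86], [-0.3, 2.09], [-1.38, 1.24], [0.06, 2.45], [-1.56, 4.7], [0.09, 2.05], [-2.69, 2.69]. Speed limits (rad/s): [2.57, 2.57, 3.14, 3.14, 3.14, 3.14, 3.14].

## Interface

Orientations are given as a rotation vector (axis times angle).
In Python, from bench import get_state, get_image, calibration, close_job, grip_point_offset gives the robot as it stands.
- The arm moves only by the tool play_rows, never from a script. Its argument "targets" is a list of rows, each an object with "claw": the closure, from 0 (fully open) to 1 (shut); "linear": the shift along the tool's x, y, z as a fraction of full scale, a list of three; "rotation": the turn, a rotation vector about the tool's x, y, z as a fraction of full scale, a list of three. In form: [{"claw": claw, "linear": [x, y, z], "rotation": [wx, wy, wz]}, ...]. A call has 1 to 10 rows; each row shifts and turns the pose as measured when the row begins, along the tool's axes as they then stand; what a row does not reach is not made up. Full scale, the value 1, is 2.5 cm for a shift and 90 degrees for a turn. A row lasts 1/12 s, in which the tool goes at most 41.7 mm and 7.16 degrees, less where a joint would pass 70% of its speed; a pose out of reach is approached as far as the arm can. A call with a number of a shift or a turn outside -1 to 1 is refused whole. A call with a gripper value outside its range is refused whole. The fingers move at their own pace and stop on an object; "newtons" is the grip in N (left out, the last holds). Time passes only in rows, so rows that do not move let the fingers close. It gives the time, the measured TCP pose, the force and the opening at its end, in the units of the state.
- get_state(): the state, without advancing time (a new reading comes with each control period).
- get_image(name): name is "scene" or "top"; returns the picture (384x512x3 uint8, blue, green, red); there is no depth.
- calibration(name): a dict with "fx", "fy", "cx", "cy" (pixels), "rvec" (rotation vector, rad) and "tvec" (3), from world to camera coordinates, as OpenCV has them. Camera axes: x right, y down, z forward; pixel columns grow to the right and rows downward; lengths in m; the calibration is good to about 2 mm. A picture is of the moment at which its call begins. calibration takes no time and is no camera call.
- close_job(): hands the job in, once; it reports no verdict.
The state is a dict: "time": time; "joint_positions": joint angles; "qd": joint speeds; "joint_torque": joint torques, N m; "position": TCP position; "tool_rot": TCP orientation; "ft_force": force on the tool from outside, world axes, zero at the start; "torque": the same for the moment, N m; "grip_width": opening from 0.0 (shut) to 1.0 (fully open).
Only numpy, scipy, OpenCV 4.12 (cv2) and the standard library are available. Lean on these libraries where they do the work, as an engineer would, in place of code of your own. Each camera call takes 0.05 s, during which the arm holds its last target. There are 200 camera calls.

## Working session

There is one attempt and no reset: what is moved stays moved. The work goes in short steps, Python scripts to look and compute and a tool call to move; the robot and the scene stay as the last step left them, time stands still between calls to the robot, and variables do not carry over. Pictures are saved under pics/ and viewed, about 8 in all and at most 12, crops included, and the job is handed in when it is done.

Besides the shell and the picture viewer there is one more tool, called after "Call:" in YAML: its name, and indented under it one key for each argument. play_rows: Moves the arm, as the interface text tells. Shift numbers are shares of 2.5 cm and turn numbers shares of 90 degrees, none past 1 either way. Its arguments: {"type":"object","properties":{"targets":{"type":"array"},"newtons":{"type":"number"}},"required":["targets"]}

```bash
mkdir -p pics; ls; python3 - <<'E'
from bench import *
import cv2
for n in("scene","top"):
    im=get_image(n); cv2.imwrite(f"pics/{n}0.png",im)
    print(n,calibration(n))
print(get_state(),grip_point_offset)
a=cv2.imread("pics/scene0.png");b=cv2.imread("pics/top0.png")
cv2.imwrite("pics/t0.png",cv2.resize(b,(800,600),interpolation=cv2.INTER_CUBIC))
cv2.imwrite("pics/s0.png",cv2.resize(a,(800,600),interpolation=cv2.INTER_CUBIC))
E
```

```text
pics
scene {'fx': 368.89581372482854, 'fy': 368.89581372482854, 'cx': 255.97778775818696, 'cy': 186.5471764233294, 'rvec': array([ 1.68637547,  2.02208409, -0.71794073]), 'tvec': array([ 0.09589412, -0.35475623,  1.64961268])}
top {'fx': 396.20186038565504, 'fy': 396.20186038565504, 'cx': 250.77086718901265, 'cy': 196.62310586883476, 'rvec': array([ 2.17911411, -2.14628379,  0.12318674]), 'tvec': array([0.01060855, 0.53243209, 1.31992312])}
{'time': 0.1, 'joint_positions': array([ 1.3021082 ,  0.32173632, -0.07008753,  1.45154659,  0.02258888,
        1.37079793, -0.05687925]), 'qd': array([ 0.0002529 , -0.00315587,  0.00040486, -0.00399595,  0.00066295,
       -0.00131514, -0.00043274]), 'joint_torque': array([-5.55401493e-05, -4.92574382e+01, -4.05878741e-01, -3.13395309e+01,
       -6.42636954e-02,  3.95496469e-02,  1.05309691e-04]), 'position': array([ 0.18119374, -0.62372173,  0.22158227]), 'tool_rot': array([ 0.99936413,  1.33127048, -0.99777518]), 'ft_force': array([-0.12691636, -0.49973272,  0.21965038]), 'torque': array([ 0.02186489,  0.00465829, -0.02280802]), 'grip_width': 1.0060764557084922} 0.0187
```

View pics/t0.png

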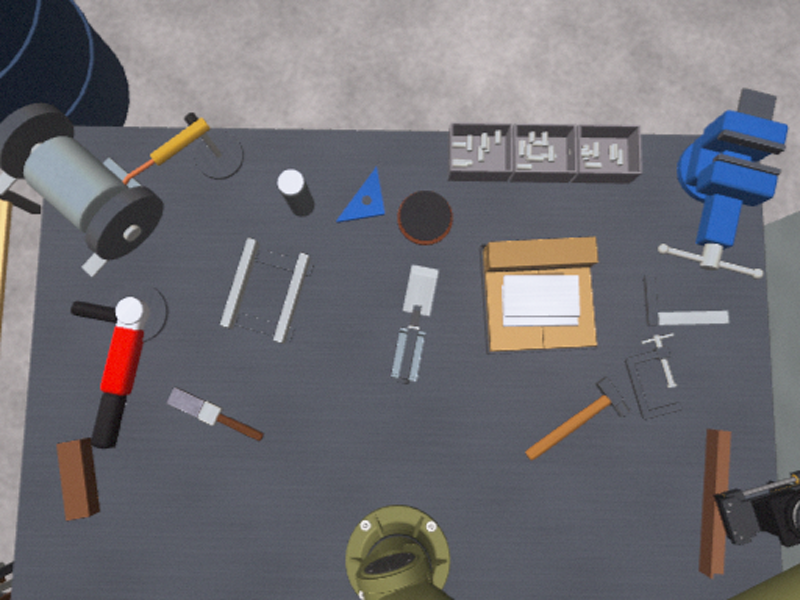

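View pics/s0.png

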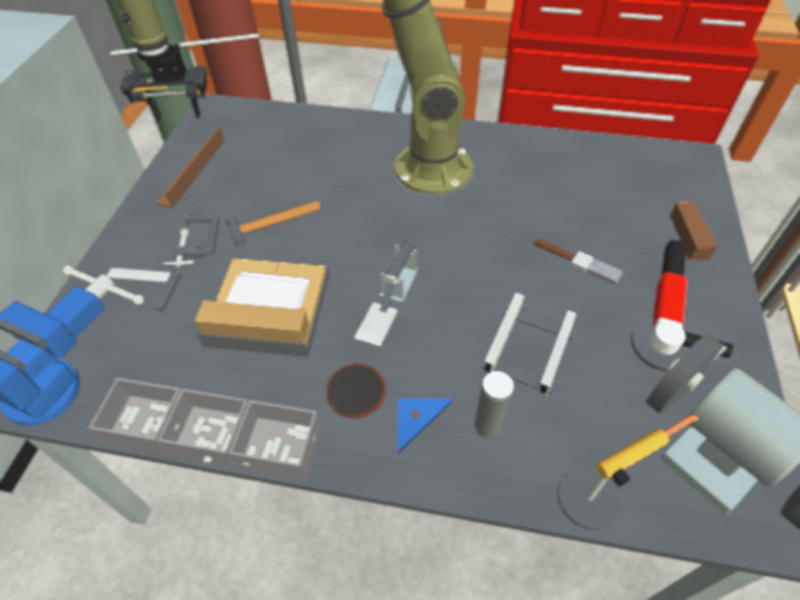

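Top view (800x600 picture): the lifter is at about (415,320) with its blade pointing up, away from the robot. The hearth with the plates is at (540,300), and the stand bars are at (237,283) and (292,297). I'll measure these next.

```bash
cat > h.py <<'E'
import numpy as np,cv2
from bench import *
def cast(n,uv,z):
    c=calibration(n);R=cv2.Rodrigues(c["rvec"])[0];o=-R.T@c["tvec"]
    K=np.array([[c["fx"],0,c["cx"]],[0,c["fy"],c["cy"]],[0,0,1]])
    p=np.c_[np.reshape(uv,(-1,2)),np.ones(len(np.reshape(uv,(-1,2))))]
    d=(R.T@np.linalg.inv(K)@p.T).T
    return o+d*((z-o[2])/d[:,2])[:,None]
def proj(n,P):
    c=calibration(n);K=np.array([[c["fx"],0,c["cx"]],[0,c["fy"],c["cy"]],[0,0,1]])
    return cv2.projectPoints(np.float64(P).reshape(-1,3),c["rvec"],c["tvec"],K,None)[0].reshape(-1,2)
def rects(im,x0,y0,x1,y1,lo,amin,n,z,satmax=60):
    hsv=cv2.cvtColor(im,cv2.COLOR_BGR2HSV);m=np.uint8((hsv[...,2]>lo)&(hsv[...,1]<satmax))*255
    k=np.zeros_like(m);k[y0:y1,x0:x1]=m[y0:y1,x0:x1]
    for c in cv2.findContours(k,cv2.RETR_EXTERNAL,cv2.CHAIN_APPROX_NONE)[0]:
        if cv2.contourArea(c)<amin: continue
        w=cast(n,c.reshape(-1,2).astype(float),z)[:,:2].astype(np.float32)
        r=cv2.minAreaRect(w)
        print("area",cv2.contourArea(c),"c",np.round(r[0],4),"size",np.round(r[1],4),"ang",round(r[2],2),"corners",np.round(cv2.boxPoints(r),4).tolist())
E
python3 - <<'E'
from h import *
t=cv2.imread("pics/top0.png")
print("plates");rects(t,300,165,400,220,200,200,"top",.052)
print("bars");rects(t,135,145,205,225,150,80,"top",.046)
print("lifter");rects(t,245,165,290,250,110,30,"top",.017)
print("grip");rects(t,245,205,290,250,110,30,"top",.083)
crop=t[160:260,240:400];cv2.imwrite("pics/c1.png",cv2.resize(crop,(800,500),interpolation=cv2.INTER_CUBIC))
E
```

```text
plates
area 1404.0 c [ 0.5505 -0.2999] size [0.1083 0.1667] ang 0.87 corners [[0.4950000047683716, -0.21739999949932098], [0.4975999891757965, -0.3840000033378601], [0.60589998960495, -0.3824000060558319], [0.6032999753952026, -0.21570000052452087]]
bars
area 273.5 c [0.5508 0.2389] size [0.0195 0.1971] ang 75.09 corners [[0.453000009059906, 0.2549000084400177], [0.6434999704360962, 0.20419999957084656], [0.6485000252723694, 0.22300000488758087], [0.45809999108314514, 0.2736999988555908]]
area 270.5 c [0.5818 0.3548] size [0.0193 0.1971] ang 74.94 corners [[0.48410001397132874, 0.3709999918937683], [0.6744999885559082, 0.3197999894618988], [0.6794999837875366, 0.3384999930858612], [0.48910000920295715, 0.3896999955177307]]
lifter
area 143.0 c [ 0.4277 -0.0391] size [0.0226 0.1123] ang 79.32 corners [[0.37040001153945923, -0.039799999445676804], [0.48069998621940613, -0.060600001364946365], [0.48489999771118164, -0.03830000013113022], [0.37459999322891235, -0.017500000074505806]]
area 163.0 c [ 0.4428 -0.0005] size [0.0395 0.1219] ang 67.26 corners [[0.3788999915122986, 0.004900000058
[... 196 characters left out ...]
g 79.53 corners [[0.5134000182151794, -0.06599999964237213], [0.6212000250816345, -0.08590000122785568], [0.6330999732017517, -0.021299999207258224], [0.5253999829292297, -0.00139999995008111]]
grip
area 143.0 c [ 0.4253 -0.0363] size [0.0215 0.1068] ang 79.32 corners [[0.3707999885082245, -0.03700000047683716], [0.4758000075817108, -0.0568000003695488], [0.4797999858856201, -0.035599999129772186], [0.3747999966144562, -0.015799999237060547]]
area 163.0 c [4.397e-01 4.000e-04] size [0.0375 0.116 ] ang 67.26 corners [[0.3788999915122986, 0.005499999970197678], [0.48590001463890076, -0.039400000125169754], [0.5004000067710876, -0.004699999932199717], [0.39340001344680786, 0.04010000079870224]]
```

View pics/c1.png

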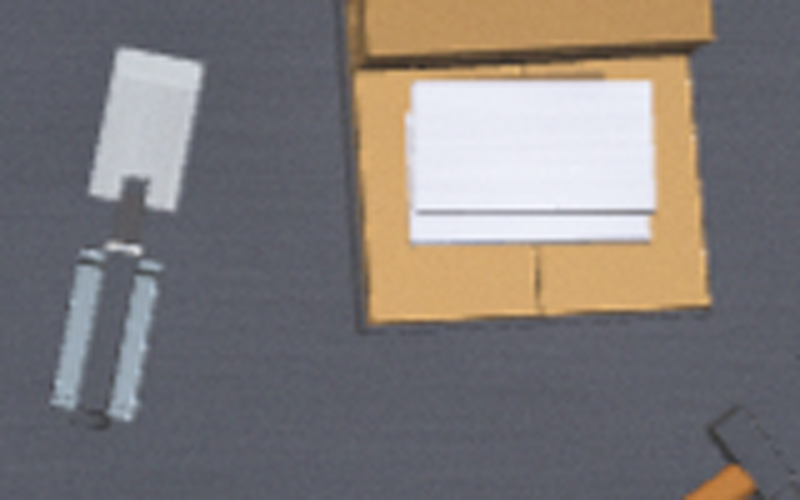

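The crop shows the blade from (163,57) at the front to (132,204) at the rear, with the dark grip between the rest's light parts. The plates' ledge is about 30 px deep in front of the top plate's edge at row 211. Next I need a helper that turns world goals into tool-frame steps.

```bash
cat >> h.py <<'E'
from scipy.spatial.transform import Rotation as Ro
GRIPX=0.027
def toolR(yaw,pitch=0,flip=1):
    # lifter frame rotation (yaw, nose-up pitch in deg) -> tool: x=-z_l, z=flip*y_l
    L=Ro.from_euler("ZY",[yaw,-pitch],degrees=True).as_matrix()
    return L@np.c_[[0,0,-1],np.cross([0,flip,0],[0,0,-1]),[0,flip,0]]
def lif_to_tcp(o,yaw,pitch=0,gx=GRIPX):
    L=Ro.from_euler("ZY",[yaw,-pitch],degrees=True).as_matrix()
    return np.array(o)+L@[gx,0,-grip_point_offset]
def goal(p,yaw,pitch=0,flip=1):
    s=get_state();R=Ro.from_rotvec(s["tool_rot"]).as_matrix();T=toolR(yaw,pitch,flip)
    d=np.array(p)-s["position"]
    print("t",s["time"],"pos",np.round(s["position"],4),"F",np.round(s["ft_force"],2),"w",round(s["grip_width"],3))
    print(" rot frac(now axes)",np.round(Ro.from_matrix(R.T@T).as_rotvec()/(np.pi/2),4)," lin now",np.round(R.T@d/.025,3)," lin after turn",np.round(T.T@d/.025,3))
E
python3 - <<'E'
from h import *
R=Ro.from_rotvec(get_state()["tool_rot"]).as_matrix();print(np.round(R,3))
t=lambda *a:[np.array(p)/5+np.array([240,160])-.4 for p in a]
print("blade tip/rear",np.round(cast("top",t((163,57),(132,204)),.018),4))
print("grip",np.round(cast("top",t((123,247),(97,416)),.08),4))
print("top plate corners @.052",np.round(cast("top",t((413,81),(651,81),(655,211),(413,209)),.052),4).tolist())
print("lower front @.044",np.round(cast("top",t((411,242),(650,242)),.044),4).tolist())
print("hearth front @.036",np.round(cast("top",t((369,323),(709,305)),.036),4).tolist(), "back brick top front",np.round(cast("top",t((368,53),(713,40)),.057+.036),4).tolist())
for f in(1,-1):
    goal(lif_to_tcp([.4332,-.0179,.172],-10.45),-10.45,0,f)
E
```

```text
[[-0.001  0.96   0.279]
 [ 0.002  0.279 -0.96 ]
 [-1.    -0.    -0.002]]
blade tip/rear [[ 0.6241 -0.0542  0.018 ]
 [ 0.5214 -0.0338  0.018 ]]
grip [[ 0.4865 -0.0259  0.08  ]
 [ 0.3764 -0.0103  0.08  ]]
top plate corners @.052 [[0.6041, -0.2212, 0.052], [0.6066, -0.3818, 0.052], [0.5184, -0.3828, 0.052], [0.5173, -0.2208, 0.052]]
lower front @.044 [[0.4958, -0.2207, 0.044], [0.4982, -0.3815, 0.044]]
hearth front @.036 [[0.4413, -0.1936, 0.036], [0.4569, -0.4229, 0.036]] back brick top front [[0.6152, -0.1844, 0.093], [0.6273, -0.4106, 0.093]]
t 0.1 pos [ 0.1812 -0.6237  0.2216] F [-0.13 -0.5   0.22] w 1.006
 rot frac(now axes) [-1.7038e+00 -4.0000e-04 -1.4000e-03]  lin now [  2.764  17.408 -19.968]  lin after turn [ 2.731 -6.598 25.659]
t 0.1 pos [ 0.1812 -0.6237  0.2216] F [-0.13 -0.5   0.22] w 1.006
 rot frac(now axes) [ 0.2962 -0.0011  0.0003]  lin now [  2.764  17.408 -19.968]  lin after turn [  2.731   6.598 -25.659]
```

Call:
play_rows:
  targets:
    - {"claw": 0,"linear": [0,0.6,-0.8],"rotation": [0.074,0,0]}
    - {"claw": 0,"linear": [0,0.6,-0.8],"rotation": [0.074,0,0]}
    - {"claw": 0,"linear": [0,0.5,-0.9],"rotation": [0.074,0,0]}
    - {"claw": 0,"linear": [0,0.4,-0.9],"rotation": [0.074,0,0]}
    - {"claw": 0,"linear": [0,0.25,-1],"rotation": [0,0,0]}
    - {"claw": 0,"linear": [0,0.25,-1],"rotation": [0,0,0]}
    - {"claw": 0,"linear": [0,0.25,-1],"rotation": [0,0,0]}
    - {"claw": 0,"linear": [0,0.25,-1],"rotation": [0,0,0]}
    - {"claw": 0,"linear": [0,0.25,-1],"rotation": [0,0,0]}
    - {"claw": 0,"linear": [0,0.25,-1],"rotation": [0,0,0]}
  newtons: 60

```text
time: 0.93
position: [0.2896, -0.387, 0.2145]
tool_rot: [1.37, 1.111, -1.372]
ft_force: [2.0, 1.0, 0.9]
grip_width: 1.001
```

Call:
play_rows:
  targets:
    - {"claw": 0,"linear": [0,0.25,-1],"rotation": [0,0,0]}
    - {"claw": 0,"linear": [0,0.25,-1],"rotation": [0,0,0]}
    - {"claw": 0,"linear": [0,0.25,-1],"rotation": [0,0,0]}
    - {"claw": 0,"linear": [0,0.25,-1],"rotation": [0,0,0]}
    - {"claw": 0,"linear": [0,0.25,-1],"rotation": [0,0,0]}
    - {"claw": 0,"linear": [0,0.25,-1],"rotation": [0,0,0]}
    - {"claw": 0,"linear": [0,0.25,-1],"rotation": [0,0,0]}
    - {"claw": 0,"linear": [0,0.25,-1],"rotation": [0,0,0]}

```text
time: 1.6
position: [0.3828, -0.191, 0.2128]
tool_rot: [1.369, 1.115, -1.375]
ft_force: [-0.1, -1.3, 0.1]
grip_width: 1.001
```

```bash
python3 - <<'E'
from h import *
goal(lif_to_tcp([.4325,-.018,.172],-10.5),-10.5,0,-1)
E
```

```text
t 1.6 pos [ 0.3828 -0.191   0.2128] F [-0.09 -1.34  0.06] w 1.001
 rot frac(now axes) [-0.0227 -0.0051  0.0093]  lin now [ 2.413  1.55  -7.207]  lin after turn [ 2.379  1.772 -7.167]
```

Call:
play_rows:
  targets:
    - {"claw": 0,"linear": [0.1,0.2,-0.95],"rotation": [-0.022,-0.005,0.009]}
    - {"claw": 0,"linear": [0.1,0.2,-0.95],"rotation": [0,0,0]}
    - {"claw": 0,"linear": [0.1,0.2,-0.95],"rotation": [0,0,0]}
    - {"claw": 0,"linear": [0.1,0.2,-0.95],"rotation": [0,0,0]}
    - {"claw": 0,"linear": [0.2,0.2,-0.95],"rotation": [0,0,0]}
    - {"claw": 0,"linear": [0.2,0.2,-0.95],"rotation": [0,0,0]}
    - {"claw": 0,"linear": [0.2,0.2,-0.95],"rotation": [0,0,0]}
    - {"claw": 0,"linear": [0.2,0.2,-0.9],"rotation": [0,0,0]}
    - {"claw": 0,"linear": [0,0,0],"rotation": [0,0,0]}

```text
time: 2.35
position: [0.4589, 0.0026, 0.1801]
tool_rot: [1.337, 1.122, -1.337]
ft_force: [-0.3, 0.7, 0.0]
grip_width: 1.001
```

```bash
python3 - <<'E'
from h import *
goal(lif_to_tcp([.4325,-.018,.072],-10.5),-10.5,0,-1)
im=get_image("scene");a=proj("scene",[.46,-.02,.08])[0].astype(int);print(a)
c=im[a[1]-60:a[1]+60,a[0]-80:a[0]+80];cv2.imwrite("pics/c2.png",cv2.resize(c,(800,600),interpolation=cv2.INTER_CUBIC))
E
```

```text
t 2.35 pos [0.4589 0.0026 0.1801] F [-0.28  0.66  0.01] w 1.001
 rot frac(now axes) [ 0.0053 -0.0002  0.0002]  lin now [5.073 0.184 1.007]  lin after turn [5.074 0.191 1.004]
[253 171]
```

View pics/c2.png

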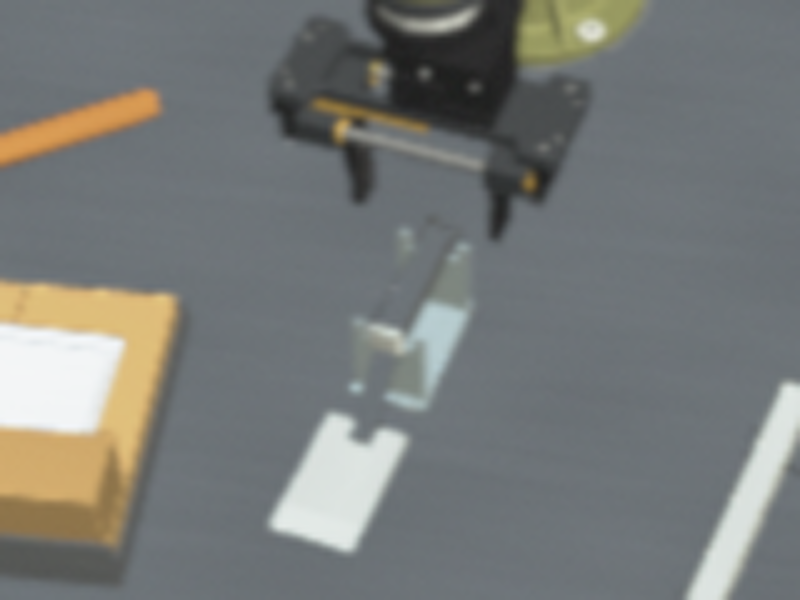

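The scene crop shows the open gripper above and behind the rest. The grip's white front end is at (385,338) and the blade's front edge at (310,540).

Call:
play_rows:
  targets:
    - {"claw": 0,"linear": [0,0.1,0.5],"rotation": [0.005,0,0]}
    - {"claw": 0,"linear": [0.3,0.1,0.5],"rotation": [0,0,0]}
    - {"claw": 0,"linear": [0.8,0,0],"rotation": [0,0,0]}
    - {"claw": 0,"linear": [0.8,0,0],"rotation": [0,0,0]}
    - {"claw": 0,"linear": [0,0,0],"rotation": [0,0,0]}

```text
time: 2.82
position: [0.4578, -0.0367, 0.1308]
tool_rot: [1.346, 1.107, -1.353]
ft_force: [-0.6, -0.5, 0.4]
grip_width: 0.999
```

```bash
python3 - <<'E'
from h import *
goal(lif_to_tcp([.4325,-.018,.072],-10.5),-10.5,0,-1)
f=lambda x,y:[173+x/5-.4,111+y/5-.4]
print("grip front end mid z.08 scene",cast("scene",[f(385,338)],.075)," blade tip",cast("scene",[f(270,523),f(353,550)],.018),"rear",cast("scene",[f(330,413),f(408,434)],.018))
E
```

```text
t 2.8167 pos [ 0.4578 -0.0367  0.1308] F [-0.63 -0.52  0.37] w 0.999
 rot frac(now axes) [-0.0067  0.0038 -0.0006]  lin now [ 3.095 -0.06  -0.568]  lin after turn [ 3.098 -0.051 -0.551]
grip front end mid z.08 scene [[ 0.48685483 -0.02790458  0.075     ]]  blade tip [[ 0.61687248 -0.08447405  0.018     ]
 [ 0.62850022 -0.02358259  0.018     ]] rear [[ 0.51645891 -0.06406874  0.018     ]
 [ 0.5252194  -0.00515899  0.018     ]]
```

Call:
play_rows:
  targets:
    - {"claw": 0,"linear": [0,0,-0.45],"rotation": [-0.006,0.004,0]}
    - {"claw": 0,"linear": [0.5,0,-0.1],"rotation": [0,0,0]}
    - {"claw": 0,"linear": [0.7,0,0],"rotation": [0,0,0]}
    - {"claw": 0,"linear": [0.7,0,0],"rotation": [0,0,0]}
    - {"claw": 0,"linear": [0.5,0,0],"rotation": [0,0,0]}
    - {"claw": 0,"linear": [0.2,0,0],"rotation": [0,0,0]}
    - {"claw": 0,"linear": [0,0,0],"rotation": [0,0,0]}

```text
time: 3.4
position: [0.4635, -0.0295, 0.068]
tool_rot: [1.355, 1.105, -1.346]
ft_force: [0.0, 0.0, 0.7]
grip_width: 1.002
```

```bash
python3 - <<'E'
from h import *
goal(lif_to_tcp([.4325,-.018,.072],-10.5),-10.5,0,-1)
E
```

```text
t 3.4 pos [ 0.4635 -0.0295  0.068 ] F [0.04 0.01 0.72] w 1.002
 rot frac(now axes) [-0.0077 -0.0002 -0.0046]  lin now [ 0.587 -0.231 -0.225]  lin after turn [ 0.589 -0.224 -0.228]
```

Call:
play_rows:
  targets:
    - {"claw": 0,"linear": [0.2,-0.2,-0.2],"rotation": [-0.008,0,-0.004]}
    - {"claw": 0,"linear": [0.2,-0.05,-0.04],"rotation": [0,0,0]}
    - {"claw": 0,"linear": [0.15,0,0],"rotation": [0,0,0]}
    - {"claw": 0,"linear": [0,0,0],"rotation": [0,0,0]}

```text
time: 3.73
position: [0.4604, -0.0223, 0.0561]
tool_rot: [1.344, 1.113, -1.339]
ft_force: [-0.0, -0.4, 0.0]
grip_width: 1.002
```

```bash
python3 - <<'E'
from h import *
goal(lif_to_tcp([.4325,-.018,.072],-10.5),-10.5,0,-1)
E
```

```text
t 3.7333 pos [ 0.4604 -0.0223  0.0561] F [-0.01 -0.43  0.01] w 1.002
 rot frac(now axes) [ 0.0006 -0.0001 -0.0032]  lin now [ 0.113 -0.049  0.034]  lin after turn [ 0.113 -0.049  0.034]
```

Call:
play_rows:
  targets:
    - {"claw": 0,"linear": [0.1,-0.03,0.03],"rotation": [0,0,-0.003]}
    - {"claw": 0.4,"linear": [0,0,0],"rotation": [0,0,0]}
    - {"claw": 0.6,"linear": [0,0,0],"rotation": [0,0,0]}
    - {"claw": 0.8,"linear": [0,0,0],"rotation": [0,0,0]}
    - {"claw": 1,"linear": [0,0,0],"rotation": [0,0,0]}
    - {"claw": 1,"linear": [0,0,0],"rotation": [0,0,0]}
    - {"claw": 1,"linear": [0,0,0],"rotation": [0,0,0]}
    - {"claw": 1,"linear": [0,0,0],"rotation": [0,0,0]}
  newtons: 60

```text
time: 4.4
position: [0.4606, -0.0232, 0.0546]
tool_rot: [1.343, 1.115, -1.341]
ft_force: [-0.5, 0.7, 1.1]
grip_width: 0.556
```

```bash
python3 - <<'E'
from h import *
goal(lif_to_tcp([.4325,-.018,.072],-10.5),-10.5,0,-1);print(get_state()["tool_rot"])
E
```

```text
t 4.4 pos [ 0.4606 -0.0232  0.0546] F [-0.48  0.75  1.05] w 0.556
 rot frac(now axes) [ 0.0005  0.0001 -0.0014]  lin now [ 0.053 -0.064  0.002]  lin after turn [ 0.053 -0.064  0.002]
[ 1.34307227  1.11544316 -1.34076388]
```

Call:
play_rows:
  targets:
    - {"claw": 1,"linear": [0,0,0],"rotation": [0,0,0]}
    - {"claw": 1,"linear": [0,0,0],"rotation": [0,0,0]}
    - {"claw": 1,"linear": [0,0,0],"rotation": [0,0,0]}
    - {"claw": 1,"linear": [0,0,0],"rotation": [0,0,0]}
    - {"claw": 1,"linear": [0,0,0],"rotation": [0,0,0]}
    - {"claw": 1,"linear": [0,0,0],"rotation": [0,0,0]}
    - {"claw": 1,"linear": [0,0,0],"rotation": [0,0,0]}

```text
time: 4.98
position: [0.4608, -0.0226, 0.0547]
tool_rot: [1.344, 1.116, -1.34]
ft_force: [-0.3, -0.4, 0.9]
grip_width: 0.25
```

```bash
python3 - <<'E'
from h import *
goal(lif_to_tcp([.4325,-.018,.072],-10.5),-10.5,0,-1);print(get_state()["tool_rot"])
E
```

```text
t 4.9833 pos [ 0.4608 -0.0226  0.0547] F [-0.33 -0.39  0.9 ] w 0.25
 rot frac(now axes) [ 0.0005 -0.0004 -0.0016]  lin now [ 0.057 -0.068  0.026]  lin after turn [ 0.058 -0.067  0.026]
[ 1.34380518  1.11569271 -1.34011477]
```

```bash
cat >> h.py <<'E'
YG=-10.5
Lg=Ro.from_euler("Z",YG,degrees=True).as_matrix()
Rg=Ro.from_rotvec([1.3434,1.1156,-1.3404]).as_matrix()
RLT=Rg.T@Lg; PG=np.array([.4607,-.0228,.0547]); OT=Rg.T@(np.array([.4325,-.018,.072])-PG) # lifter origin in tool
H=0.0  # tip offset in lifter z
def lif(tip=None,yaw=None,pitch=None,h=None,o=None,show=True):
    """current lifter pose; with goal: tool-frame lin/rot to go there (tip or origin goal, pitch=nose up deg)"""
    h=H if h is None else h
    s=get_state();R=Ro.from_rotvec(s["tool_rot"]).as_matrix();L=R@RLT;O=s["position"]+R@OT
    tl=np.array([.195,0,-.055+h]);e=Ro.from_matrix(L).as_euler("ZYX",degrees=True)
    print(f"t {s['time']:.2f} O {np.round(O,4)} tip {np.round(O+L@tl,4)} yaw {e[0]:.2f} noseup {-e[1]:.2f} roll {e[2]:.2f} F {np.round(s['ft_force'],2)} M {np.round(s['torque'],2)} w {s['grip_width']:.3f}")
    if yaw is None:return
    G=Ro.from_euler("ZY",[yaw,-pitch],degrees=True).as_matrix();T=G@RLT.T
    o=np.array(tip)-G@tl if o is None else np.array(o)
    p=o-T@OT;d=p-s["position"]
    print("  goal tcp",np.round(p,4),"rot",np.round(Ro.from_matrix(R.T@T).as_rotvec()/(np.pi/2),4),"lin now",np.round(R.T@d/.025,3),"lin after",np.round(T.T@d/.025,3))
E
python3 - <<'E'
from h import *
lif(tip=[.506,-.3016,.065],yaw=.7,pitch=-6)
E
```

```text
t 4.98 O [ 0.4326 -0.0178  0.072 ] tip [ 0.6244 -0.0533  0.0171] yaw -10.50 noseup 0.01 roll 0.02 F [-0.33 -0.39  0.9 ] M [ 0.13  0.   -0.04] w 0.250
  goal tcp [ 0.3445 -0.3032  0.1199] rot [-0.1243 -0.0064 -0.0666] lin now [-2.62  -2.535 11.88 ] lin after [-2.106 -5.042 11.16 ]
```

Call:
play_rows:
  targets:
    - {"claw": 1,"linear": [-0.2,0,0],"rotation": [0,0,0]}
    - {"claw": 1,"linear": [-0.4,0,0],"rotation": [0,0,0]}
    - {"claw": 1,"linear": [-0.7,0,0],"rotation": [0,0,0]}
    - {"claw": 1,"linear": [-0.7,0,0],"rotation": [0,0,0]}
    - {"claw": 1,"linear": [-0.7,0,0],"rotation": [0,0,0]}
    - {"claw": 1,"linear": [-0.7,0,0],"rotation": [0,0,0]}
    - {"claw": 1,"linear": [-0.3,0,0],"rotation": [0,0,0]}
    - {"claw": 1,"linear": [0,0,0],"rotation": [0,0,0]}

```text
time: 5.65
position: [0.4531, -0.0224, 0.1484]
tool_rot: [1.336, 1.129, -1.351]
ft_force: [1.2, 0.3, -6.3]
grip_width: 0.25
```

```bash
python3 - <<'E'
from h import *
lif(tip=[.506,-.3016,.065],yaw=.7,pitch=-6)
E
```

```text
t 5.65 O [ 0.4251 -0.0177  0.1661] tip [ 0.616  -0.0528  0.1081] yaw -10.41 noseup -0.90 roll -0.02 F [ 1.23  0.25 -6.32] M [ 0.04  0.02 -0.01] w 0.250
  goal tcp [ 0.3445 -0.3032  0.1199] rot [-0.1233 -0.0069 -0.0566] lin now [ 1.171 -2.239 11.829] lin after [ 1.589 -4.351 11.173]
```

Call:
play_rows:
  targets:
    - {"claw": 1,"linear": [0,-0.3,0.6],"rotation": [-0.04,-0.002,-0.019]}
    - {"claw": 1,"linear": [0,-0.4,0.9],"rotation": [-0.04,-0.002,-0.019]}
    - {"claw": 1,"linear": [0,-0.4,1],"rotation": [-0.04,-0.002,-0.019]}
    - {"claw": 1,"linear": [0,-0.4,1],"rotation": [0,0,0]}
    - {"claw": 1,"linear": [0,-0.4,1],"rotation": [0,0,0]}
    - {"claw": 1,"linear": [0,-0.4,1],"rotation": [0,0,0]}
    - {"claw": 1,"linear": [0,-0.4,1],"rotation": [0,0,0]}
    - {"claw": 1,"linear": [0,-0.4,1],"rotation": [0,0,0]}
    - {"claw": 1,"linear": [0,-0.4,1],"rotation": [0,0,0]}
    - {"claw": 1,"linear": [0,-0.3,0.9],"rotation": [0,0,0]}

```text
time: 6.48
position: [0.3491, -0.2558, 0.1477]
tool_rot: [1.135, 1.316, -1.262]
ft_force: [0.5, -0.5, -6.6]
grip_width: 0.246
```

```bash
python3 - <<'E'
from h import *
lif(tip=[.506,-.3016,.065],yaw=.7,pitch=-6)
E
```

```text
t 6.48 O [ 0.3228 -0.2573  0.1682] tip [ 0.5099 -0.2502  0.0909] yaw 1.97 noseup -6.68 roll 0.66 F [ 0.54 -0.53 -6.57] M [-0.02 -0.23  0.01] w 0.246
  goal tcp [ 0.3445 -0.3032  0.1199] rot [ 0.0139 -0.0058  0.0076] lin now [ 1.113 -0.125  1.901] lin after [ 1.129 -0.097  1.894]
```

Call:
play_rows:
  targets:
    - {"claw": 1,"linear": [0,0,0.7],"rotation": [0.013,-0.006,0.008]}
    - {"claw": 1,"linear": [0,0,0.5],"rotation": [0,0,0]}
    - {"claw": 1,"linear": [0.3,0,0.3],"rotation": [0,0,0]}
    - {"claw": 1,"linear": [0.3,0,0.1],"rotation": [0,0,0]}
    - {"claw": 1,"linear": [0,0,0],"rotation": [0,0,0]}
    - {"claw": 1,"linear": [0,0,0],"rotation": [0,0,0]}

```text
time: 6.98
position: [0.3458, -0.2996, 0.1266]
tool_rot: [1.156, 1.292, -1.279]
ft_force: [0.1, 0.2, -5.1]
grip_width: 0.246
```

```bash
python3 - <<'E'
from h import *
lif(tip=[.506,-.3016,.065],yaw=.7,pitch=-6)
im=get_image("top");cv2.imwrite("pics/c3.png",cv2.resize(im[160:240,280:400],(780,520),interpolation=cv2.INTER_CUBIC))
E
```

```text
t 6.98 O [ 0.3192 -0.3003  0.1469] tip [ 0.5072 -0.2989  0.0714] yaw 0.36 noseup -6.13 roll 0.22 F [ 0.15  0.2  -5.09] M [ 0.   -0.24 -0.02] w 0.246
  goal tcp [ 0.3445 -0.3032  0.1199] rot [-0.0038 -0.0029  0.0014] lin now [ 0.274 -0.026  0.141] lin after [ 0.274 -0.027  0.14 ]
```

View pics/c3.png

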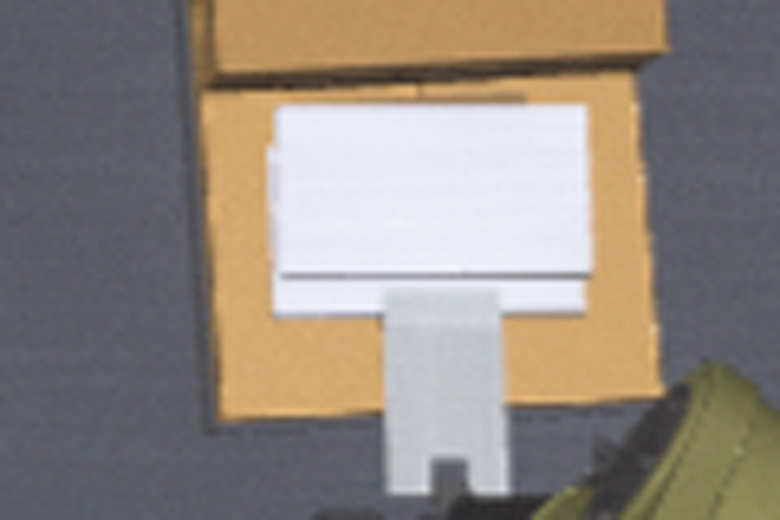

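The crop shows the blade tip over the ledge, with its front corners at (383,290) and (500,290). The top plate's front edge runs from (282,274) to (590,274).

```bash
python3 - <<'E'
from h import *
f=lambda *a:[[280+x/6.5-.4,160+y/6.5-.4] for x,y in a]
print("tip",np.round(cast("top",f((383,290),(500,290)),.072),4).tolist(),"rear",np.round(cast("top",f((385,494),(508,494)),.082),4).tolist())
print("plate TL TR BR BL",np.round(cast("top",f((275,104),(587,104),(592,274),(281,274)),.052),4).tolist())
print("plate front lower edge/ ledge front",np.round(cast("top",f((272,314),(585,314)),.044),4).tolist())
E
```

```text
tip [[0.5067, -0.2709, 0.072], [0.5076, -0.3302, 0.072]] rear [[0.4035, -0.2686, 0.082], [0.4044, -0.33, 0.082]]
plate TL TR BR BL [[0.6048, -0.2202, 0.052], [0.6072, -0.3822, 0.052], [0.5186, -0.3831, 0.052], [0.5161, -0.2229, 0.052]]
plate front lower edge/ ledge front [[0.4961, -0.2195, 0.044], [0.4985, -0.3815, 0.044]]
```

Call:
play_rows:
  targets:
    - {"claw": 1,"linear": [0.1,0,0],"rotation": [-0.004,-0.003,0.001]}
    - {"claw": 1,"linear": [0.1,0,0],"rotation": [0,0,0]}
    - {"claw": 1,"linear": [0.1,0,0],"rotation": [0,0,0]}
    - {"claw": 1,"linear": [0,0,0],"rotation": [0,0,0]}

```text
time: 7.37
position: [0.3466, -0.2961, 0.1186]
tool_rot: [1.144, 1.294, -1.269]
ft_force: [0.3, 0.8, -5.7]
grip_width: 0.248
```

```bash
python3 - <<'E'
from h import *
lif(tip=[.507,-.3004,.056],yaw=.8,pitch=-6)
E
```

```text
t 7.37 O [ 0.32   -0.2971  0.1388] tip [ 0.5081 -0.2934  0.0637] yaw 1.12 noseup -6.02 roll 0.02 F [ 0.25  0.78 -5.66] M [ 0.01 -0.22 -0.06] w 0.248
  goal tcp [ 0.3455 -0.3022  0.1109] rot [0.0035 0.0001 0.0002] lin now [ 0.313 -0.019  0.244] lin after [ 0.313 -0.018  0.244]
```

Call:
play_rows:
  targets:
    - {"claw": 1,"linear": [0,0,0.2],"rotation": [0.003,0,0]}
    - {"claw": 1,"linear": [0.08,0,0.05],"rotation": [0,0,0]}
    - {"claw": 1,"linear": [0.08,0,0],"rotation": [0,0,0]}
    - {"claw": 1,"linear": [0.06,0,0],"rotation": [0,0,0]}
    - {"claw": 1,"linear": [0,0,0],"rotation": [0,0,0]}
    - {"claw": 1,"linear": [0,0,0],"rotation": [0,0,0]}

```text
time: 7.87
position: [0.3465, -0.3032, 0.113]
tool_rot: [1.147, 1.29, -1.273]
ft_force: [0.5, 0.3, -6.0]
grip_width: 0.247
```

```bash
python3 - <<'E'
from h import *
lif(tip=[.507,-.3004,.050],yaw=.8,pitch=-6)
E
```

```text
t 7.87 O [ 0.3199 -0.304   0.1332] tip [ 0.5081 -0.3013  0.0583] yaw 0.83 noseup -5.97 roll -0.06 F [ 0.46  0.26 -6.04] M [-0.01 -0.21  0.05] w 0.247
  goal tcp [ 0.3455 -0.3022  0.1049] rot [ 0.0004  0.0007 -0.0004] lin now [ 0.329 -0.009 -0.038] lin after [ 0.329 -0.009 -0.038]
```

Good. Now I'll feel downwards in short steps.

Call:
play_rows:
  targets:
    - {"claw": 1,"linear": [0.05,0,-0.02],"rotation": [0,0,0]}
    - {"claw": 1,"linear": [0.05,0,0],"rotation": [0,0,0]}
    - {"claw": 1,"linear": [0.05,0,0],"rotation": [0,0,0]}
    - {"claw": 1,"linear": [0,0,0],"rotation": [0,0,0]}

```text
time: 8.2
position: [0.3461, -0.3026, 0.109]
tool_rot: [1.147, 1.29, -1.273]
ft_force: [-0.5, -0.5, -5.9]
grip_width: 0.247
```

Call:
play_rows:
  targets:
    - {"claw": 1,"linear": [0.05,0,0],"rotation": [0,0,0]}
    - {"claw": 1,"linear": [0.05,0,0],"rotation": [0,0,0]}
    - {"claw": 1,"linear": [0,0,0],"rotation": [0,0,0]}

```text
time: 8.45
position: [0.3458, -0.3026, 0.1063]
tool_rot: [1.147, 1.29, -1.273]
ft_force: [-1.3, 0.4, -5.8]
grip_width: 0.243
```

```bash
python3 - <<'E'
from h import *
lif(tip=[.507,-.3004,.046],yaw=.8,pitch=-6)
E
```

```text
t 8.45 O [ 0.3192 -0.3034  0.1265] tip [ 0.5074 -0.3007  0.0515] yaw 0.83 noseup -5.96 roll -0.07 F [-1.28  0.36 -5.82] M [ 0.04 -0.22  0.05] w 0.243
  goal tcp [ 0.3455 -0.3022  0.1009] rot [ 0.0003  0.0008 -0.0004] lin now [ 0.217  0.007 -0.015] lin after [ 0.217  0.007 -0.015]
```

Call:
play_rows:
  targets:
    - {"claw": 1,"linear": [0.05,0,0],"rotation": [0,0,0]}
    - {"claw": 1,"linear": [0.05,0,0],"rotation": [0,0,0]}
    - {"claw": 1,"linear": [0,0,0],"rotation": [0,0,0]}

```text
time: 8.7
position: [0.3456, -0.3026, 0.1035]
tool_rot: [1.147, 1.29, -1.273]
ft_force: [-0.2, 0.1, -5.7]
grip_width: 0.248
```

```bash
python3 - <<'E'
from h import *
lif()
E
```

```text
t 8.70 O [ 0.319  -0.3034  0.1237] tip [ 0.5072 -0.3007  0.0488] yaw 0.83 noseup -5.96 roll -0.07 F [-0.18  0.1  -5.65] M [ 0.05 -0.18  0.01] w 0.248
```

Call:
play_rows:
  targets:
    - {"claw": 1,"linear": [0.05,0,0],"rotation": [0,0,0]}
    - {"claw": 1,"linear": [0.04,0,0],"rotation": [0,0,0]}
    - {"claw": 1,"linear": [0,0,0],"rotation": [0,0,0]}

```text
time: 8.95
position: [0.3454, -0.3026, 0.101]
tool_rot: [1.147, 1.29, -1.273]
ft_force: [0.4, 0.5, -4.9]
grip_width: 0.246
```

```bash
python3 - <<'E'
from h import *
lif()
E
```

```text
t 8.95 O [ 0.3187 -0.3034  0.1212] tip [ 0.5069 -0.3007  0.0463] yaw 0.83 noseup -5.96 roll -0.06 F [ 0.4   0.45 -4.94] M [-0.   -0.23 -0.02] w 0.246
```

Call:
play_rows:
  targets:
    - {"claw": 1,"linear": [0.05,0,0],"rotation": [0,0,0]}
    - {"claw": 1,"linear": [0.03,0,0],"rotation": [0,0,0]}
    - {"claw": 1,"linear": [0,0,0],"rotation": [0,0,0]}

```text
time: 9.2
position: [0.3452, -0.3027, 0.0989]
tool_rot: [1.147, 1.29, -1.273]
ft_force: [0.6, -1.1, -5.8]
grip_width: 0.246
```

```bash
python3 - <<'E'
from h import *
lif()
E
```

```text
t 9.20 O [ 0.3185 -0.3034  0.119 ] tip [ 0.5067 -0.3008  0.0441] yaw 0.83 noseup -5.96 roll -0.07 F [ 0.6  -1.11 -5.81] M [ 0.02 -0.18  0.04] w 0.246
```

Call:
play_rows:
  targets:
    - {"claw": 1,"linear": [0.04,0,0],"rotation": [0,0,0]}
    - {"claw": 1,"linear": [0.03,0,0],"rotation": [0,0,0]}
    - {"claw": 1,"linear": [0,0,0],"rotation": [0,0,0]}

```text
time: 9.45
position: [0.345, -0.3026, 0.097]
tool_rot: [1.147, 1.29, -1.273]
ft_force: [-0.7, 0.1, -6.2]
grip_width: 0.247
```

```bash
python3 - <<'E'
from h import *
lif()
E
```

```text
t 9.45 O [ 0.3183 -0.3034  0.1171] tip [ 0.5066 -0.3008  0.0422] yaw 0.83 noseup -5.95 roll -0.07 F [-0.72  0.1  -6.19] M [ 0.02 -0.2  -0.02] w 0.247
```

Still free, so the blade is bent up. I'll go on.

Call:
play_rows:
  targets:
    - {"claw": 1,"linear": [0.04,0,0],"rotation": [0,0,0]}
    - {"claw": 1,"linear": [0.03,0,0],"rotation": [0,0,0]}
    - {"claw": 1,"linear": [0,0,0],"rotation": [0,0,0]}

```text
time: 9.7
position: [0.3448, -0.3029, 0.0955]
tool_rot: [1.147, 1.289, -1.273]
ft_force: [0.8, 0.6, -3.4]
grip_width: 0.251
```

```bash
python3 - <<'E'
from h import *
lif()
E
```

```text
t 9.70 O [ 0.3181 -0.3037  0.1157] tip [ 0.5064 -0.3011  0.0408] yaw 0.82 noseup -5.95 roll -0.10 F [ 0.79  0.65 -3.41] M [ 0.12 -0.25  0.04] w 0.251
```

Call:
play_rows:
  targets:
    - {"claw": 1,"linear": [0.04,0,0],"rotation": [0,0,0]}
    - {"claw": 1,"linear": [0.02,0,0],"rotation": [0,0,0]}
    - {"claw": 1,"linear": [0,0,0],"rotation": [0,0,0]}

```text
time: 9.95
position: [0.3447, -0.3032, 0.0946]
tool_rot: [1.146, 1.288, -1.273]
ft_force: [-1.8, 2.1, -2.0]
grip_width: 0.241
```

```bash
python3 - <<'E'
from h import *
lif()
E
```

```text
t 9.95 O [ 0.318  -0.3039  0.1148] tip [ 0.5063 -0.3014  0.0399] yaw 0.81 noseup -5.94 roll -0.12 F [-1.83  2.1  -2.04] M [ 0.25 -0.22  0.09] w 0.241
```

Call:
play_rows:
  targets:
    - {"claw": 1,"linear": [0,0,0],"rotation": [0,0,0]}

```text
time: 10.03
position: [0.3448, -0.3032, 0.0948]
tool_rot: [1.146, 1.288, -1.273]
ft_force: [-2.0, 1.0, -3.2]
grip_width: 0.251
```

```bash
python3 - <<'E'
from h import *
lif()
im=get_image("scene");a=proj("scene",[.50,-.30,.05])[0].astype(int);print(a)
c=im[a[1]-45:a[1]+45,a[0]-60:a[0]+60];cv2.imwrite("pics/c4.png",cv2.resize(c,(800,600),interpolation=cv2.INTER_CUBIC))
E
```

```text
t 10.03 O [ 0.3181 -0.3039  0.1149] tip [ 0.5064 -0.3014  0.0401] yaw 0.81 noseup -5.93 roll -0.13 F [-2.02  1.02 -3.21] M [ 0.18 -0.2   0.1 ] w 0.251
[175 175]
```

View pics/c4.png

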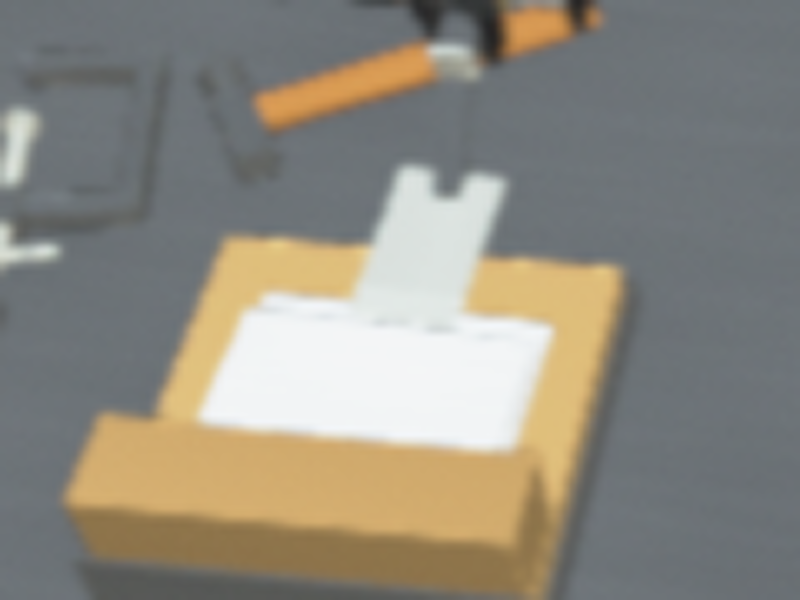

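The scene crop shows the blade tip resting on the ledge at about (410,325), just in front of the top plate, with the neck and gripper clear of the hammer. The contact gives a bend of about +3.2 mm at the tip. I'll level the blade next.

```bash
sed -i 's/^H=0.0 /H=0.0032 /' h.py; python3 - <<'E'
from h import *
lif(tip=[.506,-.3010,.047],yaw=.85,pitch=-2.95)
E
```

```text
t 10.08 O [ 0.3181 -0.304   0.1149] tip [ 0.5067 -0.3014  0.0433] yaw 0.81 noseup -5.93 roll -0.13 F [-0.98  0.02 -2.87] M [ 0.26 -0.16  0.05] w 0.245
  goal tcp [ 0.3416 -0.303   0.09  ] rot [-0.0004  0.0014  0.0331] lin now [ 0.202 -0.106 -0.01 ] lin after [ 0.196 -0.116 -0.01 ]
```

Call:
play_rows:
  targets:
    - {"claw": 1,"linear": [-0.05,-0.05,0],"rotation": [0,0.001,0.016]}
    - {"claw": 1,"linear": [0,-0.06,0],"rotation": [0,0,0.016]}
    - {"claw": 1,"linear": [0.1,0,0],"rotation": [0,0,0]}
    - {"claw": 1,"linear": [0.05,0,0],"rotation": [0,0,0]}
    - {"claw": 1,"linear": [0,0,0],"rotation": [0,0,0]}
    - {"claw": 1,"linear": [0,0,0],"rotation": [0,0,0]}

```text
time: 10.58
position: [0.3422, -0.3026, 0.0908]
tool_rot: [1.173, 1.254, -1.234]
ft_force: [0.8, -0.2, -4.8]
grip_width: 0.248
```

```bash
python3 - <<'E'
from h import *
lif(tip=[.506,-.3010,.044],yaw=.85,pitch=-2.95)
E
```

```text
t 10.58 O [ 0.3146 -0.3034  0.1096] tip [ 0.5066 -0.3004  0.0475] yaw 0.88 noseup -3.04 roll 0.01 F [ 0.77 -0.19 -4.84] M [ 0.03 -0.09 -0.03] w 0.248
  goal tcp [ 0.3416 -0.303   0.087 ] rot [ 0.0003 -0.0001  0.001 ] lin now [ 0.152 -0.017  0.018] lin after [ 0.152 -0.018  0.018]
```

Call:
play_rows:
  targets:
    - {"claw": 1,"linear": [0.04,0,0.01],"rotation": [0,0,0]}
    - {"claw": 1,"linear": [0.04,0,0],"rotation": [0,0,0]}
    - {"claw": 1,"linear": [0,0,0],"rotation": [0,0,0]}

```text
time: 10.83
position: [0.3428, -0.3026, 0.0882]
tool_rot: [1.172, 1.256, -1.234]
ft_force: [-0.0, 0.5, -5.7]
grip_width: 0.244
```

```bash
python3 - <<'E'
from h import *
lif()
E
```

```text
t 10.83 O [ 0.3151 -0.3035  0.1071] tip [ 0.507  -0.3002  0.0448] yaw 0.95 noseup -3.08 roll 0.04 F [-0.03  0.52 -5.75] M [ 0.01 -0.08  0.02] w 0.244
```

Call:
play_rows:
  targets:
    - {"claw": 1,"linear": [0.03,0,0],"rotation": [0,0,0]}
    - {"claw": 1,"linear": [0.02,0,0],"rotation": [0,0,0]}
    - {"claw": 1,"linear": [0,0,0],"rotation": [0,0,0]}

```text
time: 11.08
position: [0.343, -0.3028, 0.0873]
tool_rot: [1.172, 1.255, -1.234]
ft_force: [-1.1, 0.5, -3.8]
grip_width: 0.249
```

```bash
python3 - <<'E'
from h import *
lif()
E
```

```text
t 11.08 O [ 0.3154 -0.3037  0.1061] tip [ 0.5073 -0.3005  0.0439] yaw 0.96 noseup -3.08 roll 0.02 F [-1.08  0.48 -3.8 ] M [ 0.03 -0.13  0.05] w 0.249
```

Call:
play_rows:
  targets:
    - {"claw": 1,"linear": [-0.003,0.06,0],"rotation": [0,0,0]}
    - {"claw": 1,"linear": [-0.003,0.06,0],"rotation": [0,0,0]}
    - {"claw": 1,"linear": [-0.003,0.06,0],"rotation": [0,0,0]}
    - {"claw": 1,"linear": [-0.003,0.06,0],"rotation": [0,0,0]}
    - {"claw": 1,"linear": [-0.003,0.06,0],"rotation": [0,0,0]}

```text
time: 11.5
position: [0.3512, -0.3031, 0.0877]
tool_rot: [1.172, 1.254, -1.234]
ft_force: [-0.9, -0.3, -3.1]
grip_width: 0.251
```

```bash
python3 - <<'E'
from h import *
lif()
E
```

```text
t 11.50 O [ 0.3236 -0.304   0.1065] tip [ 0.5155 -0.3009  0.0444] yaw 0.92 noseup -3.05 roll -0.03 F [-0.89 -0.25 -3.06] M [-0.01  0.14 -0.02] w 0.251
```

Call:
play_rows:
  targets:
    - {"claw": 1,"linear": [-0.002,0.06,0],"rotation": [0,0,0]}
    - {"claw": 1,"linear": [-0.002,0.06,0],"rotation": [0,0,0]}
    - {"claw": 1,"linear": [-0.002,0.06,0],"rotation": [0,0,0]}
    - {"claw": 1,"linear": [-0.002,0.06,0],"rotation": [0,0,0]}

```text
time: 11.83
position: [0.3555, -0.3031, 0.0874]
tool_rot: [1.17, 1.258, -1.238]
ft_force: [-4.4, 0.7, -2.5]
grip_width: 0.242
```

```bash
python3 - <<'E'
from h import *
lif()
E
```

```text
t 11.83 O [ 0.3279 -0.304   0.1063] tip [ 0.5196 -0.301   0.0433] yaw 0.89 noseup -3.32 roll 0.02 F [-4.37  0.67 -2.48] M [0.04 0.37 0.  ] w 0.242
```

Call:
play_rows:
  targets:
    - {"claw": 1,"linear": [-0.002,0.06,0],"rotation": [0,0,0]}
    - {"claw": 1,"linear": [-0.002,0.06,0],"rotation": [0,0,0]}
    - {"claw": 1,"linear": [-0.002,0.06,0],"rotation": [0,0,0]}
    - {"claw": 1,"linear": [-0.002,0.06,0],"rotation": [0,0,0]}

```text
time: 12.17
position: [0.3613, -0.3033, 0.0874]
tool_rot: [1.17, 1.258, -1.239]
ft_force: [-3.9, -0.4, -1.7]
grip_width: 0.249
```

```bash
python3 - <<'E'
from h import *
lif()
E
```

```text
t 12.17 O [ 0.3338 -0.3041  0.1064] tip [ 0.5254 -0.3013  0.0431] yaw 0.84 noseup -3.39 roll 0.02 F [-3.93 -0.39 -1.7 ] M [0.05 0.39 0.  ] w 0.249
```

```bash
cat >> h.py <<'E'
def edges():
    "world x of brightness edges along columns left/right of the blade: back edge, top front, ledge front"
    g=cv2.cvtColor(get_image("top"),cv2.COLOR_BGR2GRAY).astype(float)
    for c0,c1 in((326,336),(360,369)):
        p=g[168:216,c0:c1].mean(1);d=np.diff(p)
        def at(i):
            w=np.abs(d[i-1:i+2]);return 168+i+.5+(w*[-1,0,1]).sum()/w.sum()
        b=int(np.argmax(d[:15])) if d[:15].max()>15 else None
        dk=20+int(np.argmin(p[20:36])) if True else 0
        f=25+int(np.argmin(d[25:]))
        cm=(c0+c1-1)/2
        print(" col",cm,"back x",b and np.round(cast("top",[[cm,at(b)]],.052)[0,0],4),"step line x",np.round(cast("top",[[cm,168+dk]],.048)[0,0],4),round(p[dk]),"ledge front x",np.round(cast("top",[[cm,at(f)]],.044)[0,0],4))
E
python3 - <<'E'
from h import *
im0=cv2.imread("pics/top0.png")
import h
gi=h.get_image;h.get_image=lambda n:im0;h.edges();h.get_image=gi
h.edges()
E
```

```text
col 330.5 back x 0.6131 step line x 0.5161 164 ledge front x 0.5166
 col 364.0 back x 0.6215 step line x 0.5178 141 ledge front x 0.5185
 col 330.5 back x 0.6139 step line x 0.5262 195 ledge front x 0.4979
 col 364.0 back x 0.6209 step line x 0.5279 183 ledge front x 0.4998
```

Call:
play_rows:
  targets:
    - {"claw": 1,"linear": [-0.003,0.06,0],"rotation": [0,0,0]}
    - {"claw": 1,"linear": [-0.003,0.06,0],"rotation": [0,0,0]}
    - {"claw": 1,"linear": [-0.003,0.06,0],"rotation": [0,0,0]}

```text
time: 12.47
position: [0.367, -0.3034, 0.0875]
tool_rot: [1.171, 1.257, -1.238]
ft_force: [-3.3, -0.4, -1.8]
grip_width: 0.247
```

```bash
python3 - <<'E'
from h import *
lif();edges()
E
```

```text
t 12.47 O [ 0.3394 -0.3042  0.1064] tip [ 0.5311 -0.3014  0.0434] yaw 0.84 noseup -3.31 roll -0.01 F [-3.3  -0.4  -1.78] M [-0.05  0.11  0.01] w 0.247
 col 330.5 back x 0.6152 step line x 0.5262 149 ledge front x 0.5268
 col 364.0 back x 0.6206 step line x 0.5279 149 ledge front x 0.5285
```

Call:
play_rows:
  targets:
    - {"claw": 1,"linear": [-0.003,0.06,0],"rotation": [0,0,0]}
    - {"claw": 1,"linear": [-0.003,0.06,0],"rotation": [0,0,0]}
    - {"claw": 1,"linear": [-0.003,0.06,0],"rotation": [0,0,0]}

```text
time: 12.77
position: [0.3724, -0.3033, 0.0875]
tool_rot: [1.171, 1.256, -1.238]
ft_force: [-2.4, -0.2, -3.1]
grip_width: 0.247
```

```bash
python3 - <<'E'
from h import *
lif();edges()
E
```

```text
t 12.77 O [ 0.3449 -0.3041  0.1064] tip [ 0.5366 -0.3012  0.0435] yaw 0.86 noseup -3.27 roll -0.02 F [-2.35 -0.23 -3.14] M [-0.04  0.24 -0.02] w 0.247
 col 330.5 back x 0.6152 step line x 0.5262 146 ledge front x 0.5268
 col 364.0 back x 0.6206 step line x 0.5279 149 ledge front x 0.5285
```

Call:
play_rows:
  targets:
    - {"claw": 1,"linear": [-0.004,0.06,0],"rotation": [0,0,0]}
    - {"claw": 1,"linear": [-0.004,0.06,0],"rotation": [0,0,0]}
    - {"claw": 1,"linear": [-0.004,0.06,0],"rotation": [0,0,0]}
    - {"claw": 1,"linear": [-0.004,0.06,0],"rotation": [0,0,0]}
    - {"claw": 1,"linear": [-0.004,0.06,0],"rotation": [0,0,0]}
    - {"claw": 1,"linear": [-0.004,0.06,0],"rotation": [0,0,0]}

```text
time: 13.32
position: [0.3824, -0.3031, 0.0875]
tool_rot: [1.171, 1.257, -1.238]
ft_force: [-2.9, 0.3, -3.7]
grip_width: 0.248
```

```bash
python3 - <<'E'
from h import *
lif();edges()
E
```

```text
t 13.32 O [ 0.3549 -0.3039  0.1064] tip [ 0.5466 -0.301   0.0435] yaw 0.86 noseup -3.27 roll -0.01 F [-2.87  0.26 -3.72] M [0.01 0.18 0.05] w 0.248
 col 330.5 back x 0.6152 step line x 0.5262 157 ledge front x 0.5268
 col 364.0 back x 0.6206 step line x 0.5279 143 ledge front x 0.5286
```

Call:
play_rows:
  targets:
    - {"claw": 1,"linear": [-0.004,0.06,0],"rotation": [0,0,0]}
    - {"claw": 1,"linear": [-0.004,0.06,0],"rotation": [0,0,0]}
    - {"claw": 1,"linear": [-0.004,0.06,0],"rotation": [0,0,0]}
    - {"claw": 1,"linear": [-0.004,0.06,0],"rotation": [0,0,0]}
    - {"claw": 1,"linear": [-0.004,0.06,0],"rotation": [0,0,0]}
    - {"claw": 1,"linear": [-0.004,0.06,0],"rotation": [0,0,0]}

```text
time: 13.87
position: [0.3925, -0.3028, 0.0875]
tool_rot: [1.171, 1.257, -1.238]
ft_force: [-2.6, 0.3, -2.8]
grip_width: 0.246
```

```bash
python3 - <<'E'
from h import *
lif(tip=[.609,-.3000,.0440],yaw=.85,pitch=-2.95);edges()
E
```

```text
t 13.87 O [ 0.3649 -0.3037  0.1064] tip [ 0.5566 -0.3008  0.0435] yaw 0.86 noseup -3.27 roll 0.00 F [-2.57  0.26 -2.82] M [-0.03  0.27 -0.01] w 0.246
  goal tcp [ 0.4446 -0.302   0.087 ] rot [ 0.0001 -0.      0.0035] lin now [-9.600e-02  2.083e+00  1.000e-03] lin after [-0.084  2.084  0.   ]
 col 330.5 back x 0.6152 step line x 0.5262 163 ledge front x 0.5269
 col 364.0 back x 0.6205 step line x 0.5279 141 ledge front x 0.5286
```

Call:
play_rows:
  targets:
    - {"claw": 1,"linear": [-0.005,0.08,0],"rotation": [0,0,0]}
    - {"claw": 1,"linear": [-0.005,0.08,0],"rotation": [0,0,0]}
    - {"claw": 1,"linear": [-0.005,0.08,0],"rotation": [0,0,0]}
    - {"claw": 1,"linear": [-0.005,0.08,0],"rotation": [0,0,0]}
    - {"claw": 1,"linear": [-0.005,0.08,0],"rotation": [0,0,0]}
    - {"claw": 1,"linear": [-0.005,0.08,0],"rotation": [0,0,0]}
    - {"claw": 1,"linear": [-0.005,0.08,0],"rotation": [0,0,0]}
    - {"claw": 1,"linear": [-0.005,0.08,0],"rotation": [0,0,0]}
    - {"claw": 1,"linear": [-0.005,0.08,0],"rotation": [0,0,0]}
    - {"claw": 1,"linear": [-0.005,0.08,0],"rotation": [0,0,0]}

```text
time: 14.75
position: [0.4132, -0.3029, 0.0875]
tool_rot: [1.17, 1.258, -1.24]
ft_force: [-4.9, -0.4, -1.2]
grip_width: 0.245
```

```bash
python3 - <<'E'
from h import *
lif(tip=[.609,-.3000,.0440],yaw=.85,pitch=-2.95);edges()
E
```

```text
t 14.75 O [ 0.3857 -0.3037  0.1065] tip [ 0.5772 -0.3009  0.0431] yaw 0.81 noseup -3.42 roll 0.01 F [-4.91 -0.43 -1.25] M [-0.13  0.63 -0.07] w 0.245
  goal tcp [ 0.4446 -0.302   0.087 ] rot [-0.0004 -0.0001  0.0053] lin now [-0.052  1.256 -0.015] lin after [-0.042  1.256 -0.014]
 col 330.5 back x 0.6155 step line x 0.5262 189 ledge front x 0.4979
 col 364.0 back x 0.6219 step line x 0.5347 155 ledge front x 0.5355
```

```bash
python3 - <<'E'
from h import *
im=get_image("top");cv2.imwrite("pics/c5.png",cv2.resize(im[160:240,280:400],(780,520),interpolation=cv2.INTER_CUBIC))
E
```

```text
(no output)
```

View pics/c5.png

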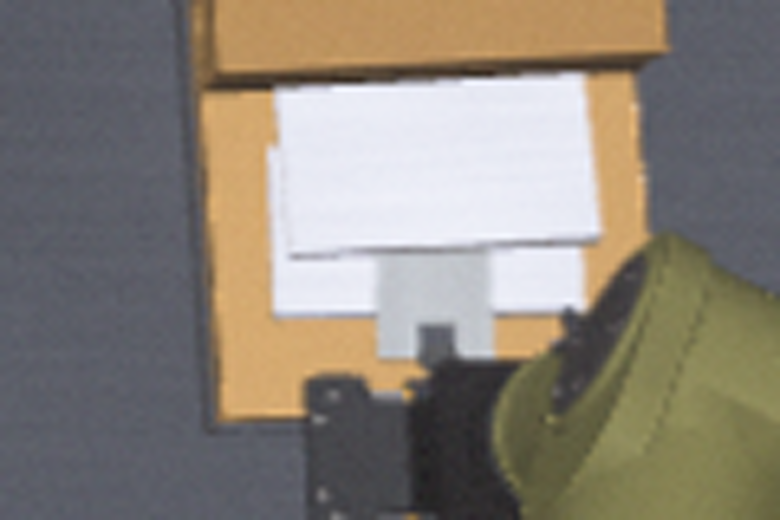

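The crop shows the top plate pushed back against the rear brick, with corners at (275,88), (583,73), (600,237) and (290,255). It has turned to line up with the brick. The lower plate hasn't moved, and about half of the blade is under the top plate.

Call:
play_rows:
  targets:
    - {"claw": 1,"linear": [-0.012,0.07,0],"rotation": [0,0,0.001]}
    - {"claw": 1,"linear": [-0.008,0.07,0],"rotation": [0,0,0.001]}
    - {"claw": 1,"linear": [-0.005,0.07,0],"rotation": [0,0,0]}
    - {"claw": 1,"linear": [-0.005,0.07,0],"rotation": [0,0,0]}
    - {"claw": 1,"linear": [-0.005,0.07,0],"rotation": [0,0,0]}

```text
time: 15.27
position: [0.4157, -0.3031, 0.0873]
tool_rot: [1.169, 1.266, -1.247]
ft_force: [-7.8, 0.4, 1.8]
grip_width: 0.25
```

```bash
python3 - <<'E'
from h import *
f=lambda *a:[[280+x/6.5-.4,160+y/6.5-.4] for x,y in a]
c=cast("top",f((275,88),(583,73),(600,237),(290,255)),.053)[:,:2];print(np.round(c,4).tolist(),c.mean(0))
print("yaw",np.degrees(np.arctan2(*((c[2]-c[3])*[1,-1]))),np.degrees(np.arctan2(*((c[1]-c[0])*[1,-1]))),np.degrees(np.arctan2(*(c[0]-c[3])[::-1])),np.degrees(np.arctan2(*(c[1]-c[2])[::-1])))
lif(tip=[.611,-.3000,.0440],yaw=.85,pitch=-2.95)
E
```

```text
[[0.613, -0.2201], [0.6234, -0.3801], [0.5377, -0.3873], [0.5259, -0.2274]] [ 0.57499565 -0.30371944]
yaw 4.210140618035725 3.697411463724479 4.771482455178927 4.771972483239161
t 15.27 O [ 0.3884 -0.3039  0.1065] tip [ 0.5793 -0.3014  0.0414] yaw 0.71 noseup -3.97 roll 0.13 F [-7.83  0.37  1.82] M [0.09 1.1  0.1 ] w 0.250
  goal tcp [ 0.4466 -0.302   0.087 ] rot [-0.0016 -0.0016  0.0113] lin now [-0.071  1.234 -0.026] lin after [-0.049  1.235 -0.023]
```

Call:
play_rows:
  targets:
    - {"claw": 1,"linear": [-0.03,-0.02,0],"rotation": [0.0,0,0.006]}
    - {"claw": 1,"linear": [-0.02,0,0],"rotation": [0,0,0.005]}
    - {"claw": 1,"linear": [0,0,0],"rotation": [0,0,0]}
    - {"claw": 1,"linear": [0,0,0],"rotation": [0,0,0]}

```text
time: 15.6
position: [0.4164, -0.3026, 0.088]
tool_rot: [1.179, 1.252, -1.232]
ft_force: [-1.9, -1.1, -4.8]
grip_width: 0.245
```

```bash
python3 - <<'E'
from h import *
lif(tip=[.611,-.3000,.0440],yaw=.85,pitch=-2.95)
E
```

```text
t 15.60 O [ 0.3887 -0.3035  0.1066] tip [ 0.5809 -0.3009  0.0454] yaw 0.73 noseup -2.79 roll 0.15 F [-1.91 -1.09 -4.84] M [-0.23  0.26 -0.11] w 0.245
  goal tcp [ 0.4466 -0.302   0.087 ] rot [-0.0013 -0.0018 -0.0018] lin now [-0.018  1.21  -0.008] lin after [-0.022  1.21  -0.006]
```

Call:
play_rows:
  targets:
    - {"claw": 1,"linear": [-0.03,0,0],"rotation": [0,0,0]}
    - {"claw": 1,"linear": [-0.008,0.05,0],"rotation": [0,0,0]}
    - {"claw": 1,"linear": [-0.006,0.06,0],"rotation": [0,0,0]}
    - {"claw": 1,"linear": [-0.006,0.06,0],"rotation": [0,0,0.001]}
    - {"claw": 1,"linear": [-0.006,0.06,0],"rotation": [0,0,0.001]}

```text
time: 16.02
position: [0.417, -0.3025, 0.0877]
tool_rot: [1.178, 1.259, -1.238]
ft_force: [-6.4, 1.0, -2.1]
grip_width: 0.247
```

```bash
python3 - <<'E'
from h import *
lif(tip=[.611,-.3000,.0440],yaw=.85,pitch=-2.95)
E
```

```text
t 16.02 O [ 0.3894 -0.3033  0.1066] tip [ 0.5812 -0.3009  0.0439] yaw 0.64 noseup -3.26 roll 0.29 F [-6.44  1.04 -2.13] M [-0.15  1.17 -0.05] w 0.247
  goal tcp [ 0.4466 -0.302   0.087 ] rot [-0.0023 -0.0034  0.0034] lin now [-0.035  1.185 -0.004] lin after [-0.029  1.185  0.   ]
```

Call:
play_rows:
  targets:
    - {"claw": 1,"linear": [-0.06,-0.03,0],"rotation": [-0.002,-0.003,0.01]}
    - {"claw": 1,"linear": [-0.04,0,0],"rotation": [0,0,0.007]}
    - {"claw": 1,"linear": [0,0,0],"rotation": [0,0,0]}
    - {"claw": 1,"linear": [0,0,0],"rotation": [0,0,0]}

```text
time: 16.35
position: [0.4168, -0.3005, 0.0889]
tool_rot: [1.187, 1.239, -1.214]
ft_force: [0.7, 0.6, -9.1]
grip_width: 0.244
```

```bash
python3 - <<'E'
from h import *
lif(tip=[.611,-.3000,.047],yaw=.85,pitch=-1.75)
E
```

```text
t 16.35 O [ 0.3887 -0.3014  0.107 ] tip [ 0.5822 -0.2981  0.0498] yaw 0.94 noseup -1.60 roll 0.19 F [ 0.67  0.58 -9.1 ] M [-0.    0.35  0.04] w 0.244
  goal tcp [ 0.4457 -0.302   0.0866] rot [ 0.001  -0.0021 -0.0016] lin now [0.065 1.158 0.082] lin after [0.062 1.158 0.08 ]
```

Call:
play_rows:
  targets:
    - {"claw": 1,"linear": [0,0.06,0.03],"rotation": [0,0,0]}
    - {"claw": 1,"linear": [-0.003,0.08,0.02],"rotation": [0,0,0]}
    - {"claw": 1,"linear": [-0.004,0.08,0],"rotation": [0,0,0]}
    - {"claw": 1,"linear": [-0.004,0.08,0],"rotation": [0,0,0]}

```text
time: 16.68
position: [0.4225, -0.3007, 0.0876]
tool_rot: [1.186, 1.244, -1.216]
ft_force: [-2.8, -0.3, -7.3]
grip_width: 0.249
```

```bash
python3 - <<'E'
from h import *
lif(tip=[.611,-.3000,.047],yaw=.85,pitch=-1.75)
E
```

```text
t 16.68 O [ 0.3945 -0.3016  0.1059] tip [ 0.5877 -0.2981  0.0477] yaw 0.97 noseup -1.89 roll 0.32 F [-2.75 -0.32 -7.28] M [-0.05  0.87  0.02] w 0.249
  goal tcp [ 0.4457 -0.302   0.0866] rot [ 0.0013 -0.0036  0.0016] lin now [0.014 0.929 0.072] lin after [0.017 0.929 0.07 ]
```

Call:
play_rows:
  targets:
    - {"claw": 1,"linear": [-0.02,0.08,0.01],"rotation": [0,-0.003,0.001]}
    - {"claw": 1,"linear": [-0.012,0.08,0.01],"rotation": [0,0,0.001]}
    - {"claw": 1,"linear": [-0.012,0.08,0.01],"rotation": [0,0,0.001]}
    - {"claw": 1,"linear": [-0.012,0.08,0.01],"rotation": [0,0,0]}
    - {"claw": 1,"linear": [-0.012,0.08,0],"rotation": [0,0,0]}

```text
time: 17.1
position: [0.4323, -0.301, 0.088]
tool_rot: [1.184, 1.241, -1.216]
ft_force: [-2.0, -0.5, -7.8]
grip_width: 0.245
```

```bash
python3 - <<'E'
from h import *
lif(tip=[.611,-.3000,.047],yaw=.85,pitch=-1.75)
E
```

```text
t 17.10 O [ 0.4043 -0.3019  0.1062] tip [ 0.5975 -0.2985  0.0483] yaw 0.98 noseup -1.81 roll 0.14 F [-2.01 -0.45 -7.84] M [-0.03  1.07  0.  ] w 0.245
  goal tcp [ 0.4457 -0.302   0.0866] rot [ 0.0014 -0.0016  0.0006] lin now [0.042 0.538 0.052] lin after [0.043 0.538 0.051]
```

Call:
play_rows:
  targets:
    - {"claw": 1,"linear": [-0.008,0.08,0.01],"rotation": [0,-0.001,0]}
    - {"claw": 1,"linear": [-0.008,0.08,0.01],"rotation": [0,0,0]}
    - {"claw": 1,"linear": [-0.008,0.08,0],"rotation": [0,0,0]}
    - {"claw": 1,"linear": [-0.008,0.08,0],"rotation": [0,0,0]}
    - {"claw": 1,"linear": [-0.008,0.08,0],"rotation": [0,0,0]}
    - {"claw": 1,"linear": [0,0,0],"rotation": [0,0,0]}

```text
time: 17.6
position: [0.4414, -0.3013, 0.088]
tool_rot: [1.182, 1.244, -1.22]
ft_force: [-1.5, 0.7, -8.3]
grip_width: 0.249
```

```bash
python3 - <<'E'
from h import *
lif(tip=[.600,-.3000,.060],yaw=.85,pitch=-1)
im=get_image("top");cv2.imwrite("pics/c6.png",cv2.resize(im[160:240,280:400],(780,520),interpolation=cv2.INTER_CUBIC))
E
```

```text
t 17.60 O [ 0.4135 -0.3022  0.1064] tip [ 0.6064 -0.2989  0.0475] yaw 0.94 noseup -2.07 roll 0.13 F [-1.53  0.68 -8.28] M [0.01 1.03 0.06] w 0.249
  goal tcp [ 0.4342 -0.302   0.0974] rot [ 0.001  -0.0014  0.0119] lin now [-0.365 -0.299  0.025] lin after [-0.37  -0.292  0.026]
```

View pics/c6.png

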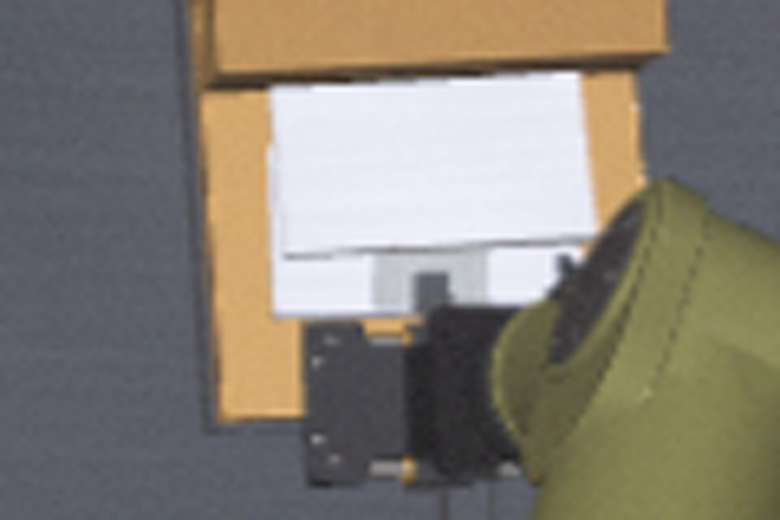

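The crop shows the plate front edge from (285,256) to about (590,240), with the blade centred under it at columns 373–490. The lower plate hasn't moved. I'll lift now.

Call:
play_rows:
  targets:
    - {"claw": 1,"linear": [-0.05,-0.02,0],"rotation": [0,0,0.006]}
    - {"claw": 1,"linear": [-0.06,-0.02,0],"rotation": [0,0,0.006]}
    - {"claw": 1,"linear": [-0.08,-0.02,0],"rotation": [0,0,0.003]}
    - {"claw": 1,"linear": [-0.1,-0.02,0],"rotation": [0,0,0]}
    - {"claw": 1,"linear": [-0.1,-0.02,0],"rotation": [0,0,0]}
    - {"claw": 1,"linear": [0,0,0],"rotation": [0,0,0]}

```text
time: 18.15
position: [0.4416, -0.3014, 0.0998]
tool_rot: [1.196, 1.219, -1.197]
ft_force: [-1.8, 0.4, -8.8]
grip_width: 0.247
```

```bash
python3 - <<'E'
from h import *
lif(tip=[.60,-.30,.10],yaw=.85,pitch=-1)
E
```

```text
t 18.15 O [ 0.4131 -0.3023  0.1172] tip [ 0.6079 -0.299   0.0647] yaw 0.98 noseup -0.20 roll 0.02 F [-1.81  0.44 -8.8 ] M [0.1  1.02 0.01] w 0.247
  goal tcp [ 0.4342 -0.302   0.1374] rot [ 0.0014 -0.0003 -0.0089] lin now [-1.503 -0.297  0.019] lin after [-1.498 -0.317  0.02 ]
```

Call:
play_rows:
  targets:
    - {"claw": 1,"linear": [-0.1,-0.1,0],"rotation": [0,0,-0.003]}
    - {"claw": 1,"linear": [-0.15,-0.1,0],"rotation": [0,0,0]}
    - {"claw": 1,"linear": [-0.2,-0.1,0],"rotation": [0,0,0]}
    - {"claw": 1,"linear": [-0.25,-0.1,0],"rotation": [0,0,0]}
    - {"claw": 1,"linear": [-0.25,0,0],"rotation": [0,0,0]}
    - {"claw": 1,"linear": [-0.25,0,0],"rotation": [0,0,0]}
    - {"claw": 1,"linear": [-0.2,0,0],"rotation": [0,0,0]}
    - {"claw": 1,"linear": [-0.1,0,0],"rotation": [0,0,0]}
    - {"claw": 1,"linear": [0,0,0],"rotation": [0,0,0]}

```text
time: 18.9
position: [0.4344, -0.3022, 0.1444]
tool_rot: [1.194, 1.214, -1.195]
ft_force: [-0.5, -0.1, -8.7]
grip_width: 0.25
```

```bash
python3 - <<'E'
from h import *
lif(tip=[.60,-.30,.10],yaw=.85,pitch=-1)
im=get_image("top");s=get_image("scene")
a=proj("scene",[.52,-.30,.08])[0].astype(int);print(a)
v=np.hstack([cv2.resize(im[155:235,280:400],(400,267),interpolation=cv2.INTER_CUBIC),cv2.resize(s[a[1]-40:a[1]+40,a[0]-60:a[0]+60],(400,267),interpolation=cv2.INTER_CUBIC)])
cv2.imwrite("pics/c7.png",v);cv2.imwrite("pics/top7.png",im)
E
```

```text
t 18.90 O [ 0.4058 -0.303   0.1617] tip [ 0.6007 -0.2997  0.1098] yaw 1.03 noseup -0.03 roll -0.21 F [-0.46 -0.09 -8.72] M [-0.03  0.4   0.  ] w 0.250
  goal tcp [ 0.4342 -0.302   0.1374] rot [ 0.002   0.0023 -0.0108] lin now [ 0.28  -0.006 -0.006] lin after [ 0.28  -0.001 -0.005]
[172 174]
```

View pics/c7.png

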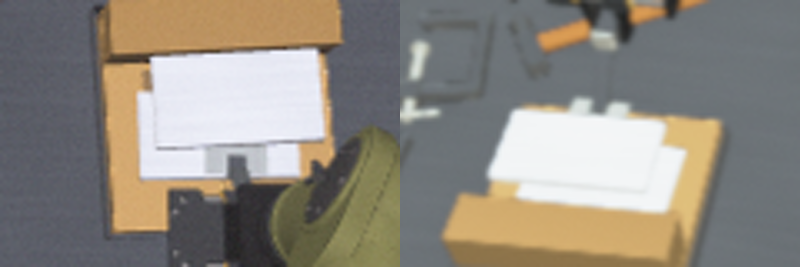

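The left view shows the raised plate with corners at (151,57), (318,49), (325,140) and (157,149), clear of the lower plate. The right view confirms it's level on the blade with the lower plate left behind. Next I'll work out the plate's pose in the lifter frame and the placing goal.

```bash
cat >> h.py <<'E'
SC=np.array([.5663,.29685]);SY=-15.0
E
python3 - <<'E'
from h import *
f=lambda *a:[[280+x/3.3333-.35,155+y/3.3333-.35] for x,y in a]
c=cast("top",f((151,57),(318,49),(325,140),(157,149)),.119)[:,:2];m=c.mean(0)
d=lambda a,b:np.linalg.norm(a-b)
print(np.round(c,4).tolist(),m,"sizes",d(c[0],c[1]),d(c[2],c[3]),d(c[0],c[3]),d(c[1],c[2]))
yw=[np.degrees(np.arctan2((c[2]-c[3])[0],-(c[2]-c[3])[1])),np.degrees(np.arctan2((c[1]-c[0])[0],-(c[1]-c[0])[1])),np.degrees(np.arctan2(*(c[0]-c[3])[::-1])),np.degrees(np.arctan2(*(c[1]-c[2])[::-1]))]
print("yaws",np.round(yw,2))
s=get_state();R=Ro.from_rotvec(s["tool_rot"]).as_matrix();L=R@RLT;O=s["position"]+R@OT
print("plate in lifter",L.T@(np.r_[m,.115]-O))
E
```

```text
[[0.606, -0.218], [0.6162, -0.3788], [0.5281, -0.3837], [0.517, -0.2232]] [ 0.56682629 -0.30091209] sizes 0.1611455562714477 0.16089993261962254 0.089082223390457 0.08824289166671292
yaws [3.95 3.65 3.33 3.17]
plate in lifter [ 0.16137073 -0.00090353 -0.04578265]
```

Call:
play_rows:
  targets:
    - {"claw": 1,"linear": [-0.1,0,-0.1],"rotation": [0,0,-0.003]}
    - {"claw": 1,"linear": [-0.1,0,-0.25],"rotation": [0,0,0]}
    - {"claw": 1,"linear": [-0.05,0.03,-0.4],"rotation": [0,0,0]}
    - {"claw": 1,"linear": [0,0.05,-0.55],"rotation": [0,0,0]}
    - {"claw": 1,"linear": [0,0.05,-0.7],"rotation": [0,0,0]}
    - {"claw": 1,"linear": [0,0.05,-0.7],"rotation": [0,0,0]}
    - {"claw": 1,"linear": [0,0.05,-0.7],"rotation": [0,0,0]}
    - {"claw": 1,"linear": [0,0.05,-0.7],"rotation": [0,0,0]}
    - {"claw": 1,"linear": [0,0.05,-0.7],"rotation": [0,0,0]}
    - {"claw": 1,"linear": [0,0.05,-0.7],"rotation": [0,0,0]}

```text
time: 19.83
position: [0.4389, -0.1509, 0.1478]
tool_rot: [1.192, 1.224, -1.202]
ft_force: [0.0, 0.4, -8.3]
grip_width: 0.247
```

Call:
play_rows:
  targets:
    - {"claw": 1,"linear": [0,0,-0.7],"rotation": [0.005,0,0]}
    - {"claw": 1,"linear": [0,0,-0.7],"rotation": [0.01,0,0]}
    - {"claw": 1,"linear": [0,0,-0.7],"rotation": [0.012,0,0]}
    - {"claw": 1,"linear": [0,0,-0.7],"rotation": [0.012,0,0]}
    - {"claw": 1,"linear": [0,0,-0.7],"rotation": [0.012,0,0]}
    - {"claw": 1,"linear": [0,-0.05,-0.7],"rotation": [0.012,0,0]}
    - {"claw": 1,"linear": [0,-0.08,-0.7],"rotation": [0.012,0,0]}
    - {"claw": 1,"linear": [0,-0.1,-0.55],"rotation": [0.01,0,0]}
    - {"claw": 1,"linear": [0,-0.1,-0.4],"rotation": [0.005,0,0]}
    - {"claw": 1,"linear": [0,-0.05,-0.25],"rotation": [0,0,0]}

```text
time: 20.67
position: [0.4276, 0.0323, 0.1469]
tool_rot: [1.283, 1.165, -1.297]
ft_force: [0.1, 0.0, -8.5]
grip_width: 0.247
```

```bash
cat >> h.py <<'E'
def place(z,yaw=-17.6,pitch=-1,px=.1614,py=-.0009):
    G=Ro.from_euler("ZY",[yaw,-pitch],degrees=True).as_matrix()
    lif(o=np.r_[(np.r_[SC,0]-G@[px,py,-.045])[:2],z],yaw=yaw,pitch=pitch)
E
python3 - <<'E'
from h import *
place(.165)
E
```

```text
t 20.67 O [0.3994 0.0349 0.1646] tip [0.5925 0.0138 0.1101] yaw -6.24 noseup -0.80 roll -0.04 F [ 0.05  0.04 -8.48] M [ 0.07  0.4  -0.05] w 0.247
  goal tcp [0.4406 0.3381 0.1472] rot [ 0.1263  0.0021 -0.0022] lin now [-9.0000e-03 -8.0100e-01 -1.2219e+01] lin after [  0.038  -3.193 -11.821]
```

Call:
play_rows:
  targets:
    - {"claw": 1,"linear": [0,0,-0.2],"rotation": [0.005,0,0]}
    - {"claw": 1,"linear": [0,0,-0.4],"rotation": [0.01,0,0]}
    - {"claw": 1,"linear": [0,-0.05,-0.6],"rotation": [0.013,0,0]}
    - {"claw": 1,"linear": [0,-0.08,-0.75],"rotation": [0.013,0,0]}
    - {"claw": 1,"linear": [0,-0.1,-0.75],"rotation": [0.013,0,0]}
    - {"claw": 1,"linear": [0,-0.12,-0.75],"rotation": [0.013,0,0]}
    - {"claw": 1,"linear": [0,-0.15,-0.75],"rotation": [0.013,0,0]}
    - {"claw": 1,"linear": [0,-0.15,-0.75],"rotation": [0.013,0,0]}
    - {"claw": 1,"linear": [0,-0.2,-0.75],"rotation": [0.013,0,0]}
    - {"claw": 1,"linear": [0,-0.2,-0.75],"rotation": [0.013,0,0]}

```text
time: 21.5
position: [0.4312, 0.2025, 0.1459]
tool_rot: [1.427, 1.047, -1.446]
ft_force: [0.1, 0.9, -8.4]
grip_width: 0.245
```

Call:
play_rows:
  targets:
    - {"claw": 1,"linear": [0,-0.2,-0.75],"rotation": [0,0,0]}
    - {"claw": 1,"linear": [0,-0.2,-0.75],"rotation": [0,0,0]}
    - {"claw": 1,"linear": [0,-0.2,-0.75],"rotation": [0,0,0]}
    - {"claw": 1,"linear": [0,-0.2,-0.7],"rotation": [0,0,0]}
    - {"claw": 1,"linear": [0,-0.15,-0.5],"rotation": [0,0,0]}
    - {"claw": 1,"linear": [0,-0.1,-0.3],"rotation": [0,0,0]}
    - {"claw": 1,"linear": [0,-0.05,-0.1],"rotation": [0,0,0]}

```text
time: 22.08
position: [0.4338, 0.3127, 0.1446]
tool_rot: [1.436, 1.051, -1.45]
ft_force: [0.2, -0.2, -8.7]
grip_width: 0.245
```

```bash
python3 - <<'E'
from h import *
place(.165)
E
```

```text
t 22.08 O [0.4068 0.3212 0.1624] tip [0.5911 0.26   0.1076] yaw -18.36 noseup -0.86 roll -0.04 F [ 0.17 -0.17 -8.67] M [ 0.1   0.35 -0.07] w 0.245
  goal tcp [0.4406 0.3381 0.1472] rot [-0.0084  0.0003 -0.0016] lin now [-0.103 -0.062 -1.05 ] lin after [-0.102 -0.048 -1.051]
```

Call:
play_rows:
  targets:
    - {"claw": 1,"linear": [0,0,-0.2],"rotation": [-0.004,0,-0.002]}
    - {"claw": 1,"linear": [0,0,-0.35],"rotation": [-0.004,0,0]}
    - {"claw": 1,"linear": [0,0,-0.3],"rotation": [0,0,0]}
    - {"claw": 1,"linear": [0,0,-0.12],"rotation": [0,0,0]}
    - {"claw": 1,"linear": [0,0,0],"rotation": [0,0,0]}
    - {"claw": 1,"linear": [0,0,0],"rotation": [0,0,0]}

```text
time: 22.58
position: [0.4402, 0.339, 0.1426]
tool_rot: [1.428, 1.064, -1.448]
ft_force: [0.5, -0.3, -8.4]
grip_width: 0.243
```

```bash
python3 - <<'E'
from h import *
place(.145)
im=get_image("top");cv2.imwrite("pics/c8.png",cv2.resize(im[130:250,120:270],(750,600),interpolation=cv2.INTER_CUBIC))
E
```

```text
t 22.58 O [0.4132 0.3472 0.1605] tip [0.5977 0.2879 0.1043] yaw -17.82 noseup -1.29 roll 0.03 F [ 0.48 -0.35 -8.37] M [ 0.11  0.35 -0.04] w 0.243
  goal tcp [0.4406 0.3381 0.1272] rot [-0.0025 -0.0004  0.0032] lin now [0.615 0.039 0.029] lin after [0.615 0.036 0.029]
```

View pics/c8.png

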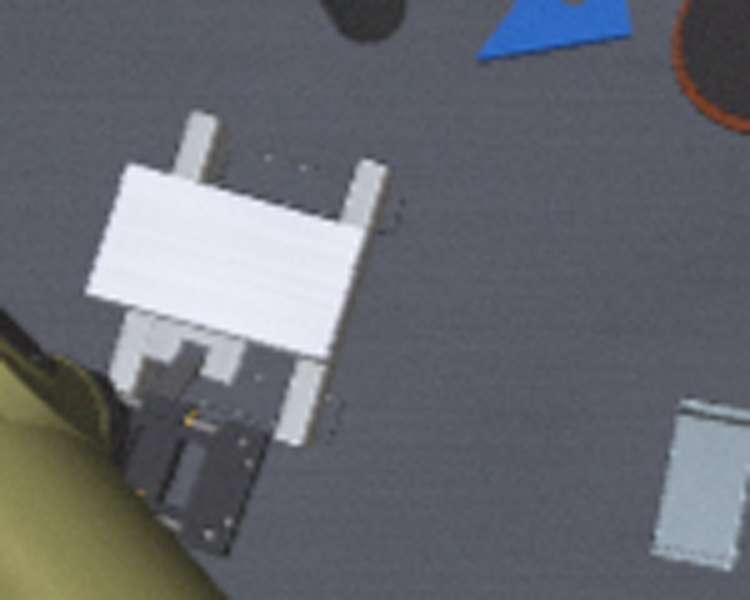

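The crop shows the plate over the stand with corners at (130,163), (365,230), (328,357) and (87,293). It looks square to the bars. A mask will give numbers.

```bash
python3 - <<'E'
from h import *
im=get_image("top")
rects(im,130,155,200,210,222,300,"top",.1135)
f=lambda *a:[[120+x/5-.4,130+y/5-.4] for x,y in a]
c=cast("top",f((130,163),(365,230),(328,357),(87,293)),.1135)[:,:2];print(c.mean(0),np.round(c,4).tolist())
lif()
E
```

```text
area 1234.5 c [0.5664 0.2957] size [0.1581 0.0873] ang 74.81 corners [[0.503600001335144, 0.23080000281333923], [0.5878000259399414, 0.20800000429153442], [0.6291999816894531, 0.3605000078678131], [0.5450000166893005, 0.38339999318122864]]
[0.5667547  0.29440719] [[0.6294, 0.3598], [0.5879, 0.2067], [0.5055, 0.2277], [0.5443, 0.3835]]
t 22.68 O [0.4132 0.3469 0.1605] tip [0.5976 0.2876 0.1043] yaw -17.83 noseup -1.29 roll 0.01 F [ 0.32  0.6  -8.99] M [0.12 0.35 0.02] w 0.249
```

Call:
play_rows:
  targets:
    - {"claw": 1,"linear": [0.1,0.005,-0.03],"rotation": [-0.002,0,0]}
    - {"claw": 1,"linear": [0.2,0.005,0],"rotation": [0,0,0]}
    - {"claw": 1,"linear": [0.3,0.01,0],"rotation": [0,0,0]}
    - {"claw": 1,"linear": [0.35,0.01,0],"rotation": [0,0,0]}
    - {"claw": 1,"linear": [0.35,0.01,0],"rotation": [0,0,0]}
    - {"claw": 1,"linear": [0.25,0.01,0],"rotation": [0,0,0]}
    - {"claw": 1,"linear": [0.15,0,0],"rotation": [0,0,0]}
    - {"claw": 1,"linear": [0.05,0,0],"rotation": [0,0,0]}
    - {"claw": 1,"linear": [0,0,0],"rotation": [0,0,0]}

```text
time: 23.43
position: [0.4403, 0.3361, 0.092]
tool_rot: [1.424, 1.063, -1.452]
ft_force: [-0.2, -0.3, -8.1]
grip_width: 0.247
```

```bash
python3 - <<'E'
from h import *
place(.10,pitch=-1.3)
im=get_image("top")
rects(im,130,155,200,210,222,300,"top",.066)
E
```

```text
t 23.43 O [0.4134 0.3444 0.11  ] tip [0.5977 0.2849 0.0534] yaw -17.86 noseup -1.43 roll -0.18 F [-0.18 -0.26 -8.1 ] M [ 0.17  0.31 -0.01] w 0.247
  goal tcp [0.4407 0.3381 0.0821] rot [-0.0029  0.002   0.0014] lin now [ 0.397  0.001 -0.079] lin after [ 0.397  0.001 -0.078]
area 1137.5 c [0.5662 0.2919] size [0.1576 0.0864] ang 75.05 corners [[0.5041999816894531, 0.22689999639987946], [0.5877000093460083, 0.2046000063419342], [0.6283000111579895, 0.35690000653266907], [0.5447999835014343, 0.3792000114917755]]
```

Call:
play_rows:
  targets:
    - {"claw": 1,"linear": [0.05,0,-0.08],"rotation": [0,0.002,0]}
    - {"claw": 1,"linear": [0.08,0,-0.07],"rotation": [0,0,0]}
    - {"claw": 1,"linear": [0.06,0,-0.02],"rotation": [0,0,0]}
    - {"claw": 1,"linear": [0,0,0],"rotation": [0,0,0]}
    - {"claw": 1,"linear": [0,0,0],"rotation": [0,0,0]}

```text
time: 23.9
position: [0.4427, 0.342, 0.0885]
tool_rot: [1.43, 1.066, -1.447]
ft_force: [0.2, -0.3, -8.7]
grip_width: 0.248
```

```bash
python3 - <<'E'
from h import *
place(.09,pitch=-1.3)
rects(get_image("top"),130,155,200,210,222,300,"top",.060)
E
```

```text
t 23.90 O [0.4157 0.3502 0.1065] tip [0.6002 0.291  0.0502] yaw -17.83 noseup -1.32 roll 0.19 F [ 0.16 -0.26 -8.71] M [0.18 0.33 0.  ] w 0.248
  goal tcp [0.4407 0.3381 0.0721] rot [-0.0025 -0.0021  0.0002] lin now [ 0.659 -0.012  0.176] lin after [ 0.659 -0.013  0.174]
area 1135.5 c [0.5697 0.2988] size [0.1583 0.0881] ang 74.93 corners [[0.506600022315979, 0.2337999939918518], [0.59170001745224, 0.21080000698566437], [0.6327999830245972, 0.3637000024318695], [0.5476999878883362, 0.38670000433921814]]
```

Call:
play_rows:
  targets:
    - {"claw": 1,"linear": [0.02,-0.05,0.05],"rotation": [-0.001,-0.001,0]}
    - {"claw": 1,"linear": [0.04,-0.03,0.03],"rotation": [0,0,0]}
    - {"claw": 1,"linear": [0,0,0],"rotation": [0,0,0]}
    - {"claw": 1,"linear": [0,0,0],"rotation": [0,0,0]}

```text
time: 24.28
position: [0.44, 0.3407, 0.0873]
tool_rot: [1.428, 1.066, -1.446]
ft_force: [0.0, 0.1, -8.7]
grip_width: 0.248
```

```bash
python3 - <<'E'
from h import *
place(.09,pitch=-1.3)
rects(get_image("top"),130,155,200,210,222,300,"top",.058)
E
```

```text
t 24.28 O [0.413  0.3488 0.1052] tip [0.5976 0.2899 0.049 ] yaw -17.73 noseup -1.30 roll 0.11 F [ 0.01  0.06 -8.65] M [0.17 0.36 0.04] w 0.248
  goal tcp [0.4407 0.3381 0.0721] rot [-0.0014 -0.0013 -0.    ] lin now [0.608 0.074 0.09 ] lin after [0.609 0.074 0.089]
area 1131.0 c [0.5668 0.2978] size [0.1583 0.087 ] ang 75.24 corners [[0.5045999884605408, 0.23229999840259552], [0.588699996471405, 0.2101999968290329], [0.6290000081062317, 0.36320000886917114], [0.5449000000953674, 0.3853999972343445]]
```

Call:
play_rows:
  targets:
    - {"claw": 1,"linear": [0.06,0.001,0],"rotation": [0,0,0]}
    - {"claw": 1,"linear": [0.06,0.001,0],"rotation": [0,0,0]}
    - {"claw": 1,"linear": [0.04,0.001,0],"rotation": [0,0,0]}
    - {"claw": 1,"linear": [0.04,0.001,0],"rotation": [0,0,0]}
    - {"claw": 1,"linear": [0.04,0.001,0],"rotation": [0,0,0]}

```text
time: 24.75
position: [0.4413, 0.3413, 0.0822]
tool_rot: [1.43, 1.065, -1.442]
ft_force: [-0.4, -0.2, -4.4]
grip_width: 0.245
```

```bash
python3 - <<'E'
from h import *
lif()
E
```

```text
t 24.75 O [0.4143 0.3495 0.1001] tip [0.5991 0.2907 0.0444] yaw -17.70 noseup -1.14 roll 0.24 F [-0.42 -0.22 -4.37] M [ 0.08 -0.01  0.04] w 0.245
```

Call:
play_rows:
  targets:
    - {"claw": 1,"linear": [0.04,0.001,0],"rotation": [0,0,0]}
    - {"claw": 1,"linear": [0.04,0.001,0],"rotation": [0,0,0]}
    - {"claw": 1,"linear": [0.04,0.001,0],"rotation": [0,0,0]}

```text
time: 25.0
position: [0.4427, 0.342, 0.08]
tool_rot: [1.433, 1.064, -1.439]
ft_force: [0.2, 0.9, -5.8]
grip_width: 0.247
```

```bash
python3 - <<'E'
from h import *
lif()
E
```

```text
t 25.00 O [0.4155 0.3501 0.0978] tip [0.6005 0.2914 0.0426] yaw -17.70 noseup -1.00 roll 0.36 F [ 0.2   0.9  -5.84] M [ 0.04  0.04 -0.01] w 0.247
```

Call:
play_rows:
  targets:
    - {"claw": 1,"linear": [0.06,-0.01,0.01],"rotation": [0,-0.003,0]}
    - {"claw": 1,"linear": [0.08,-0.01,0.01],"rotation": [0,0,0]}
    - {"claw": 1,"linear": [0.06,0,0],"rotation": [0,0,0]}
    - {"claw": 1,"linear": [0.02,0,0],"rotation": [0,0,0]}
    - {"claw": 1,"linear": [0,0,0],"rotation": [0,0,0]}

```text
time: 25.42
position: [0.4421, 0.3418, 0.0739]
tool_rot: [1.429, 1.061, -1.442]
ft_force: [-0.2, -0.1, -5.5]
grip_width: 0.247
```

```bash
python3 - <<'E'
from h import *
lif()
im=get_image("top")
rects(im,130,155,200,210,222,300,"top",.054)
E
```

```text
t 25.42 O [0.415  0.3499 0.0917] tip [0.6    0.291  0.0366] yaw -17.69 noseup -0.98 roll 0.07 F [-0.16 -0.05 -5.53] M [ 0.01  0.04 -0.02] w 0.247
area 1134.0 c [0.5677 0.2984] size [0.1583 0.0876] ang 74.93 corners [[0.5048999786376953, 0.23330000042915344], [0.5893999934196472, 0.21050000190734863], [0.6305999755859375, 0.36340001225471497], [0.5460000038146973, 0.3862000107765198]]
```

Call:
play_rows:
  targets:
    - {"claw": 1,"linear": [0.003,-0.1,0],"rotation": [0,0,0]}
    - {"claw": 1,"linear": [0.005,-0.25,0],"rotation": [0,0,0]}
    - {"claw": 1,"linear": [0.01,-0.4,0],"rotation": [0,0,0]}
    - {"claw": 1,"linear": [0.01,-0.5,0],"rotation": [0,0,0]}
    - {"claw": 1,"linear": [0.01,-0.5,0],"rotation": [0,0,0]}
    - {"claw": 1,"linear": [0.01,-0.5,0],"rotation": [0,0,0]}
    - {"claw": 1,"linear": [0.01,-0.5,0],"rotation": [0,0,0]}
    - {"claw": 1,"linear": [0.01,-0.5,0],"rotation": [0,0,0]}
    - {"claw": 1,"linear": [0.01,-0.4,0],"rotation": [0,0,0]}
    - {"claw": 1,"linear": [0,-0.2,0],"rotation": [0,0,0]}

```text
time: 26.3
position: [0.347, 0.3723, 0.0743]
tool_rot: [1.435, 1.064, -1.445]
ft_force: [0.4, 1.1, -6.1]
grip_width: 0.249
```

```bash
python3 - <<'E'
from h import *
lif(o=[.4325,-.018,.172],yaw=-10.5,pitch=0)
im=get_image("top")
rects(im,130,155,200,210,222,300,"top",.054)
E
```

```text
t 26.30 O [0.32   0.3805 0.0921] tip [0.5045 0.321  0.0363] yaw -17.98 noseup -1.18 roll 0.34 F [ 0.45  1.09 -6.05] M [ 0.03  0.02 -0.06] w 0.249
  goal tcp [ 0.4607 -0.0228  0.1547] rot [-0.0832 -0.0045  0.0128] lin now [-3.469  9.131 13.616] lin after [-3.204  7.345 14.717]
area 1135.5 c [0.5677 0.2984] size [0.1583 0.0876] ang 74.93 corners [[0.5048999786376953, 0.23330000042915344], [0.5893999934196472, 0.21050000190734863], [0.6305999755859375, 0.36340001225471497], [0.5460000038146973, 0.3862000107765198]]
```

Call:
play_rows:
  targets:
    - {"claw": 1,"linear": [-0.1,-0.3,0],"rotation": [0,0,0]}
    - {"claw": 1,"linear": [-0.4,-0.2,0],"rotation": [0,0,0]}
    - {"claw": 1,"linear": [-0.7,-0.1,0],"rotation": [0,0,0]}
    - {"claw": 1,"linear": [-0.8,0,0],"rotation": [0,0,0]}
    - {"claw": 1,"linear": [-0.8,0,0.1],"rotation": [0,0,0]}
    - {"claw": 1,"linear": [-0.7,0,0.3],"rotation": [-0.01,0,0.003]}
    - {"claw": 1,"linear": [-0.3,0.2,0.6],"rotation": [-0.01,-0.001,0.003]}
    - {"claw": 1,"linear": [0,0.4,0.8],"rotation": [-0.01,-0.001,0.003]}
    - {"claw": 1,"linear": [0,0.4,0.9],"rotation": [-0.01,-0.001,0.003]}
    - {"claw": 1,"linear": [0,0.5,0.9],"rotation": [-0.01,0,0]}

```text
time: 27.18
position: [0.3451, 0.293, 0.1574]
tool_rot: [1.371, 1.104, -1.364]
ft_force: [0.5, -0.2, -5.0]
grip_width: 0.247
```

Call:
play_rows:
  targets:
    - {"claw": 1,"linear": [0,0.5,0.9],"rotation": [-0.01,0,0]}
    - {"claw": 1,"linear": [0,0.5,0.9],"rotation": [-0.01,0,0]}
    - {"claw": 1,"linear": [0,0.5,0.9],"rotation": [-0.01,0,0]}
    - {"claw": 1,"linear": [0,0.5,0.9],"rotation": [0,0,0]}
    - {"claw": 1,"linear": [0,0.5,0.9],"rotation": [0,0,0]}
    - {"claw": 1,"linear": [0,0.5,0.9],"rotation": [0,0,0]}
    - {"claw": 1,"linear": [0,0.5,0.8],"rotation": [0,0,0]}
    - {"claw": 1,"linear": [0,0.4,0.6],"rotation": [0,0,0]}

```text
time: 27.85
position: [0.4138, 0.0986, 0.159]
tool_rot: [1.349, 1.142, -1.317]
ft_force: [-1.1, -0.6, -5.3]
grip_width: 0.249
```

```bash
python3 - <<'E'
from h import *
lif(o=[.4325,-.018,.112],yaw=-10.5,pitch=0)
E
```

```text
t 27.85 O [0.3854 0.1025 0.1763] tip [0.5779 0.0714 0.1243] yaw -9.53 noseup -0.08 roll 1.34 F [-1.08 -0.65 -5.33] M [-0.    0.06  0.  ] w 0.249
  goal tcp [ 0.4607 -0.0228  0.0947] rot [ 0.0108 -0.0149  0.0009] lin now [2.468 2.649 4.539] lin after [2.577 2.721 4.434]
```

Call:
play_rows:
  targets:
    - {"claw": 1,"linear": [0,0.45,0.7],"rotation": [0.005,-0.008,0]}
    - {"claw": 1,"linear": [0,0.5,0.8],"rotation": [0.005,-0.007,0]}
    - {"claw": 1,"linear": [0,0.5,0.8],"rotation": [0,0,0]}
    - {"claw": 1,"linear": [0,0.5,0.8],"rotation": [0,0,0]}
    - {"claw": 1,"linear": [0.2,0.4,0.6],"rotation": [0,0,0]}
    - {"claw": 1,"linear": [0.2,0.15,0.3],"rotation": [0,0,0]}
    - {"claw": 1,"linear": [0.2,0,0],"rotation": [0,0,0]}
    - {"claw": 1,"linear": [0,0,0],"rotation": [0,0,0]}
    - {"claw": 1,"linear": [0,0,0],"rotation": [0,0,0]}

```text
time: 28.6
position: [0.4617, -0.026, 0.1462]
tool_rot: [1.368, 1.108, -1.343]
ft_force: [-0.4, -0.2, -5.7]
grip_width: 0.252
```

```bash
python3 - <<'E'
from h import *
lif(o=[.4325,-.018,.090],yaw=-10.5,pitch=0)
E
```

```text
t 28.60 O [ 0.4335 -0.0209  0.1633] tip [ 0.625  -0.0594  0.1128] yaw -11.54 noseup 0.36 roll 0.61 F [-0.35 -0.23 -5.66] M [-0.01  0.07  0.02] w 0.252
  goal tcp [ 0.4607 -0.0228  0.0727] rot [-0.0116 -0.0068 -0.004 ] lin now [ 2.941 -0.092 -0.086] lin after [ 2.941 -0.071 -0.119]
```

Call:
play_rows:
  targets:
    - {"claw": 1,"linear": [0.2,-0.06,-0.08],"rotation": [-0.01,-0.006,-0.004]}
    - {"claw": 1,"linear": [0.4,0,0],"rotation": [0,0,0]}
    - {"claw": 1,"linear": [0.5,0,0],"rotation": [0,0,0]}
    - {"claw": 1,"linear": [0.5,0,0],"rotation": [0,0,0]}
    - {"claw": 1,"linear": [0.4,0,0],"rotation": [0,0,0]}
    - {"claw": 1,"linear": [0.2,0,0],"rotation": [0,0,0]}
    - {"claw": 1,"linear": [0,0,0],"rotation": [0,0,0]}
    - {"claw": 1,"linear": [0,0,0],"rotation": [0,0,0]}

```text
time: 29.27
position: [0.4602, -0.0129, 0.0899]
tool_rot: [1.34, 1.129, -1.328]
ft_force: [-0.1, -0.9, -5.9]
grip_width: 0.249
```

```bash
python3 - <<'E'
from h import *
lif(o=[.4325,-.018,.0735],yaw=-10.5,pitch=0)
s=get_image("scene");a=proj("scene",[.48,-.03,.05])[0].astype(int)
v=np.hstack([cv2.resize(s[a[1]-40:a[1]+40,a[0]-50:a[0]+50],(500,400),interpolation=cv2.INTER_CUBIC)])
cv2.imwrite("pics/c9.png",v)
E
```

```text
t 29.27 O [ 0.4319 -0.0086  0.1073] tip [ 0.6241 -0.0413  0.0552] yaw -9.76 noseup -0.08 roll 0.44 F [-0.13 -0.94 -5.93] M [ 0.03  0.06 -0.03] w 0.249
  goal tcp [ 0.4607 -0.0228  0.0562] rot [ 0.0082 -0.005   0.001 ] lin now [1.346 0.087 0.397] lin after [1.349 0.09  0.386]
```

View pics/c9.png

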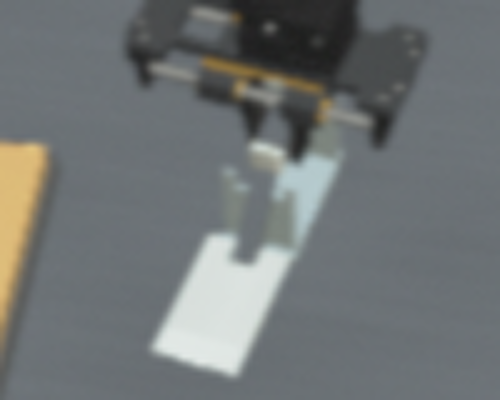

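The grip is above the rest, with its white front end at (267,155) and the prongs at (228,180) and (285,200). It's about 9 mm to the left of centre, so I'll correct that before lowering.

Call:
play_rows:
  targets:
    - {"claw": 1,"linear": [0,0.05,0.2],"rotation": [0.008,-0.005,0.001]}
    - {"claw": 1,"linear": [0.15,0.02,0.12],"rotation": [0,0,0]}
    - {"claw": 1,"linear": [0.15,0,0],"rotation": [0,0,0]}
    - {"claw": 1,"linear": [0,0,0],"rotation": [0,0,0]}
    - {"claw": 1,"linear": [0,0,0],"rotation": [0,0,0]}

```text
time: 29.73
position: [0.4625, -0.0205, 0.0839]
tool_rot: [1.348, 1.116, -1.335]
ft_force: [-0.3, -0.7, -5.7]
grip_width: 0.25
```

```bash
python3 - <<'E'
from h import *
lif(o=[.4325,-.018,.0735],yaw=-10.5,pitch=0)
E
```

```text
t 29.73 O [ 0.4342 -0.0158  0.1011] tip [ 0.6262 -0.051   0.05  ] yaw -10.46 noseup 0.20 roll 0.23 F [-0.34 -0.71 -5.68] M [ 0.    0.08 -0.01] w 0.250
  goal tcp [ 0.4607 -0.0228  0.0562] rot [ 0.0004 -0.0025 -0.0023] lin now [ 1.107 -0.059  0.108] lin after [ 1.108 -0.055  0.104]
```

Call:
play_rows:
  targets:
    - {"claw": 1,"linear": [0.1,-0.05,0.08],"rotation": [0,-0.002,-0.002]}
    - {"claw": 1,"linear": [0.25,0,0],"rotation": [0,0,0]}
    - {"claw": 1,"linear": [0.25,0,0],"rotation": [0,0,0]}
    - {"claw": 1,"linear": [0.15,0,0],"rotation": [0,0,0]}
    - {"claw": 1,"linear": [0,0,0],"rotation": [0,0,0]}
    - {"claw": 1,"linear": [0,0,0],"rotation": [0,0,0]}

```text
time: 30.23
position: [0.461, -0.0226, 0.0644]
tool_rot: [1.344, 1.116, -1.339]
ft_force: [0.2, -0.6, -5.8]
grip_width: 0.247
```

```bash
python3 - <<'E'
from h import *
lif(o=[.4325,-.018,.0725],yaw=-10.5,pitch=0)
E
```

```text
t 30.23 O [ 0.4328 -0.0178  0.0816] tip [ 0.6246 -0.0532  0.0299] yaw -10.46 noseup 0.01 roll 0.03 F [ 0.16 -0.56 -5.76] M [ 0.06  0.04 -0.  ] w 0.247
  goal tcp [ 0.4607 -0.0228  0.0552] rot [ 0.0004 -0.0004 -0.0002] lin now [ 0.366 -0.012  0.01 ] lin after [ 0.366 -0.012  0.01 ]
```

Well aligned. I'll lower it onto the saddles.

Call:
play_rows:
  targets:
    - {"claw": 1,"linear": [0.1,0,0],"rotation": [0,0,0]}
    - {"claw": 1,"linear": [0.1,0,0],"rotation": [0,0,0]}
    - {"claw": 1,"linear": [0.06,0,0],"rotation": [0,0,0]}
    - {"claw": 1,"linear": [0.03,0,0],"rotation": [0,0,0]}
    - {"claw": 1,"linear": [0,0,0],"rotation": [0,0,0]}

```text
time: 30.65
position: [0.4617, -0.0223, 0.0571]
tool_rot: [1.344, 1.116, -1.338]
ft_force: [0.5, -0.4, -6.1]
grip_width: 0.249
```

```bash
python3 - <<'E'
from h import *
lif(o=[.4325,-.018,.072],yaw=-10.5,pitch=0)
E
```

```text
t 30.65 O [ 0.4334 -0.0175  0.0743] tip [ 0.6253 -0.0528  0.0228] yaw -10.43 noseup 0.07 roll 0.08 F [ 0.5  -0.38 -6.06] M [0.06 0.08 0.03] w 0.249
  goal tcp [ 0.4607 -0.0228  0.0547] rot [ 0.0008 -0.0009 -0.0008] lin now [ 0.095 -0.034  0.027] lin after [ 0.095 -0.034  0.027]
```

Call:
play_rows:
  targets:
    - {"claw": 1,"linear": [0.04,-0.02,0.02],"rotation": [0,0,0]}
    - {"claw": 1,"linear": [0.03,0,0],"rotation": [0,0,0]}
    - {"claw": 1,"linear": [0.02,0,0],"rotation": [0,0,0]}
    - {"claw": 1,"linear": [0,0,0],"rotation": [0,0,0]}

```text
time: 30.98
position: [0.4613, -0.0227, 0.0549]
tool_rot: [1.345, 1.116, -1.337]
ft_force: [0.5, -0.2, -5.1]
grip_width: 0.244
```

```bash
python3 - <<'E'
from h import *
lif(o=[.4325,-.018,.072],yaw=-10.5,pitch=0)
E
```

```text
t 30.98 O [ 0.4331 -0.0179  0.0722] tip [ 0.625  -0.0531  0.0207] yaw -10.42 noseup 0.09 roll 0.11 F [ 0.53 -0.21 -5.14] M [-0.    0.12  0.  ] w 0.244
  goal tcp [ 0.4607 -0.0228  0.0547] rot [ 0.0009 -0.0012 -0.001 ] lin now [ 0.009 -0.023  0.01 ] lin after [ 0.009 -0.023  0.01 ]
```

Call:
play_rows:
  targets:
    - {"claw": 1,"linear": [0.02,0,0],"rotation": [0,0,0]}
    - {"claw": 1,"linear": [0.02,0,0],"rotation": [0,0,0]}
    - {"claw": 1,"linear": [0,0,0],"rotation": [0,0,0]}

```text
time: 31.23
position: [0.4614, -0.0226, 0.0549]
tool_rot: [1.345, 1.118, -1.338]
ft_force: [-0.1, -0.4, -4.5]
grip_width: 0.244
```

```bash
python3 - <<'E'
from h import *
lif()
E
```

```text
t 31.23 O [ 0.4332 -0.0179  0.0722] tip [ 0.625  -0.0531  0.0205] yaw -10.42 noseup 0.01 roll 0.15 F [-0.15 -0.37 -4.46] M [ 0.06  0.14 -0.  ] w 0.244
```

Call:
play_rows:
  targets:
    - {"claw": 1,"linear": [0.04,0,0],"rotation": [0,0,0]}
    - {"claw": 1,"linear": [0.03,0,0],"rotation": [0,0,0]}
    - {"claw": 0.7,"linear": [0,0,0],"rotation": [0,0,0]}
    - {"claw": 0.6,"linear": [0,0,0],"rotation": [0,0,0]}
    - {"claw": 0.4,"linear": [0,0,0],"rotation": [0,0,0]}
    - {"claw": 0.2,"linear": [0,0,0],"rotation": [0,0,0]}
    - {"claw": 0,"linear": [0,0,0],"rotation": [0,0,0]}
    - {"claw": 0,"linear": [0,0,0],"rotation": [0,0,0]}
    - {"claw": 0,"linear": [0,0,0],"rotation": [0,0,0]}
    - {"claw": 0,"linear": [0,0,0],"rotation": [0,0,0]}

```text
time: 32.07
position: [0.466, -0.0227, 0.0565]
tool_rot: [1.349, 1.114, -1.332]
ft_force: [-0.4, 0.3, 0.3]
grip_width: 0.747
```

Call:
play_rows:
  targets:
    - {"claw": 0,"linear": [0,0,0],"rotation": [0,0,0]}
    - {"claw": 0,"linear": [0,0,0],"rotation": [0,0,0]}
    - {"claw": 0,"linear": [0,0,0],"rotation": [0,0,0]}
    - {"claw": 0,"linear": [0,0,0],"rotation": [0,0,0]}
    - {"claw": 0,"linear": [0,0,0],"rotation": [0,0,0]}
    - {"claw": 0,"linear": [0,0,0],"rotation": [0,0,0]}

```text
time: 32.57
position: [0.466, -0.0226, 0.0564]
tool_rot: [1.349, 1.114, -1.332]
ft_force: [0.4, -0.2, -0.1]
grip_width: 0.994
```

Call:
play_rows:
  targets:
    - {"claw": 0,"linear": [-0.2,-0.1,0],"rotation": [0,0,0]}
    - {"claw": 0,"linear": [-0.5,0,0],"rotation": [0,0,0]}
    - {"claw": 0,"linear": [-0.8,0,0],"rotation": [0,0,0]}
    - {"claw": 0,"linear": [-1,0,0],"rotation": [0,0,0]}
    - {"claw": 0,"linear": [-1,0,0],"rotation": [0,0,0]}
    - {"claw": 0,"linear": [-1,0,0],"rotation": [0,0,0]}
    - {"claw": 0,"linear": [-1,0,0],"rotation": [0,0,0]}
    - {"claw": 0,"linear": [-0.5,-0.5,0],"rotation": [0,0,0]}
    - {"claw": 0,"linear": [0,0,0],"rotation": [0,0,0]}
    - {"claw": 0,"linear": [0,0,0],"rotation": [0,0,0]}

```text
time: 33.4
position: [0.4482, -0.0217, 0.2127]
tool_rot: [1.35, 1.111, -1.335]
ft_force: [-0.5, -0.4, -0.6]
grip_width: 0.999
```

```bash
python3 - <<'E'
from h import *
s=get_state();print(s["time"],s["position"],s["ft_force"])
im=get_image("top");sc=get_image("scene")
rects(im,130,155,200,210,222,300,"top",.054)
print("lower plate");rects(im,300,165,400,230,200,200,"top",.044)
print("blade (before: .5733 -.0437 79.53)");rects(im,245,165,290,212,110,300,"top",.017)
v=np.vstack([cv2.resize(im[130:260,120:400],(650,302),interpolation=cv2.INTER_CUBIC),cv2.resize(sc[120:250,110:390],(650,298),interpolation=cv2.INTER_CUBIC)])
cv2.imwrite("pics/c10.png",v)
E
```

```text
33.4 [ 0.44820382 -0.02167452  0.21272906] [-0.52874507 -0.44221653 -0.63909107]
area 1132.5 c [0.5677 0.2984] size [0.1583 0.0876] ang 74.93 corners [[0.5048999786376953, 0.23330000042915344], [0.5893999934196472, 0.21050000190734863], [0.6305999755859375, 0.36340001225471497], [0.5460000038146973, 0.3862000107765198]]
lower plate
area 1173.5 c [ 0.5429 -0.2994] size [0.085  0.1626] ang 0.87 corners [[0.499099999666214, -0.21879999339580536], [0.5016000270843506, -0.3813999891281128], [0.5866000056266785, -0.3801000118255615], [0.5841000080108643, -0.2175000011920929]]
blade (before: .5733 -.0437 79.53)
area 340.0 c [ 0.5879 -0.0471] size [0.0644 0.0796] ang 79.52 corners [[0.542900025844574, -0.07150000333786011], [0.6211000084877014, -0.0860000029206276], [0.6328999996185303, -0.022600000724196434], [0.5546000003814697, -0.008200000040233135]]
```

View pics/c10.png

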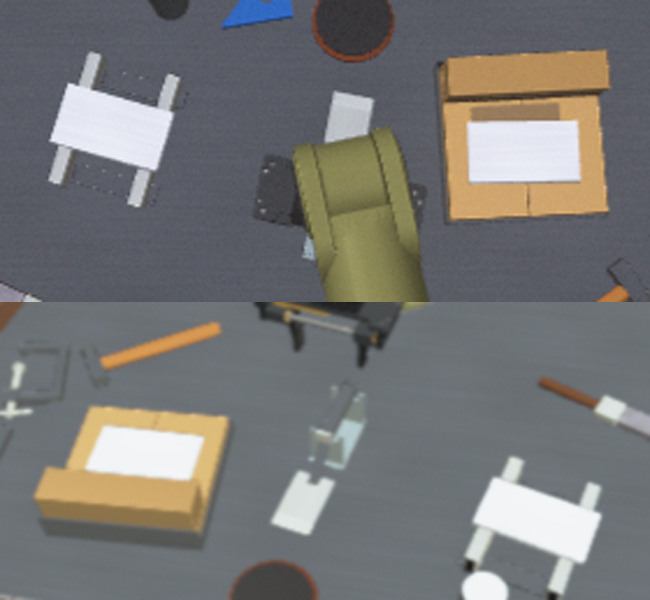

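The lower view shows the lifter back in its rest, and the plate square across the stand bars. The lower plate is in the hearth and the gripper is clear of everything.

```bash
python3 -c "
from bench import close_job
print(close_job())"
```

```text
the job is handed in; nothing more can be done
None
```

I moved the top plate to the cooling stand with the lifter, put the lifter back in its rest, and handed the job in at about 33.5 s. No verdict was returned.

**How it went**
- Feeling the blade's edge on the ledge showed the blade bent up by about 3 mm at the tip.
- Sliding the blade in pushed the top plate back against the rear brick, where it turned about 3°. I allowed for that turn when placing it.
- With the plate against the brick, the blade jammed for a moment. I raised it slightly and it went in the rest of the way.
- The highest forces I read were about 8 N along the blade and 7–8 N pressing down on the lower plate. I only read the force at the end of each move call, so a brief peak between readings would not show.

**Last checks**

| Item | Result |
|---|---|
| Top plate | About 2 mm from the stand's centre and within 0.1° of square. It did not move when the blade was drawn out. |
| Lifter | Blade's front corners within about 1.5 mm of where they started |
| Lower plate | Front edge reads about 2–3 mm farther back than at first, by two different methods. Earlier readings during the push showed about 1 mm, so I can't rule out a small real shift. |
| Everything else | Looked undisturbed in the last picture, which does not show the whole bench (the grinder, for one). The gripper was open and clear. |

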